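# Load date-taped milk tins into a gravity-feed can rack, oldest first

## Robot

A 7-joint arm with a two-finger parallel gripper is mounted at the origin on the work surface. World frame = base frame: x ahead of the robot, y to its left, z up, the work surface at z = 0. Lengths are in m, angles in rad, forces in N, time in s.
With the tool pointing down it reaches from about 0.4 to 0.85 m from the base axis. Payload 4.5 kg.
Tool frame: the origin (TCP) lies on the centre line of the jaws, within the pads' length; the fingertips stand ahead of it and the grasp point (between the pads) lies 6 mm ahead of it (r.tcp_to_tips is the x of the fingertips in the tool frame, in m); x points along the fingers, y is the direction in which the jaws open and shut, and the axes are right-handed (so a half turn about x gives the same grasp; the last joint's range is limited). The gripper opens to 88 mm and grips with 3 to 60 N. Pads are 18 mm wide; open, the fingers measure 123 mm over their backs; the gripper's body (75 mm by 187 mm) begins 45 mm behind the grasp point.
Start: joints at [1.301, 0.689, -0.195, 1.565, 0.157, 0.902, -0.215], TCP at [0.187, -0.596, 0.264] pointing down, gripper open.
Joint ranges: [-3.01, 3.01], [-0.46, 2.08], [-1.47, 1.51], [0.13, 2.56], [-1, 4.14], [0.04, 2.09], [-2.66, 2.66]. Speed limits (rad/s): [2.57, 2.57, 3.14, 3.14, 3.14, 3.14, 3.14].

## Interface

Orientations are given as a unit quaternion [x, y, z, w].
In Python, from plant import r gives the robot as it stands.
- The arm moves only by the tool play_rows, never from a script. Its argument "targets" is a list of rows, each a list of 3 entries, a list of its own where there are three numbers: the turn, a rotation vector about the world's x, y, z in rad, then the shift along the world's x, y, z in units of 40 mm (1.0 is 40 mm), then the closure in counts, from 0 (fully open) to 255 (shut). A call has 1 to 5 rows; each row shifts and turns the commanded pose from where the row before left it; what a row does not reach is not made up. A row lasts 1/10 s, in which the tool goes at most 50 mm and 8.59 degrees, less where a joint would pass 70% of its speed; a pose out of reach is approached as far as the arm can. A call is refused whole if a number of a shift passes 1 or a number of a turn 0.15, either way. A call with a gripper value outside its range is refused whole. The fingers move at their own pace and stop on an object; "newtons" is the grip in N (left out, the last holds). Time passes only in rows, so rows that do not move let the fingers close. It gives the time, the measured TCP pose, the force and the opening at its end, in the units of the state.
- r.get_state(): the state, without advancing time (a new reading comes with each control period).
- r.snapshot(name): name is "scene" or "side" or "wrist"; returns a dict with "color" (400x640x3 uint8, red, green, blue), "fx", "fy", "cx", "cy" (pixels), "cam_to_world" (4x4, takes a point from camera to world coordinates). Camera axes: x right, y up, looking along -z (the intrinsics and any distortion apply to the point x, -y, -z); pixel columns grow to the right and rows downward; lengths in m; the calibration is good to about 2 mm. A picture is of the moment at which its call begins. There is no depth.
- r.finish_job(): hands the job in, once; it reports no verdict.
The state is a dict: "clock": time; "q": joint angles; "qd": joint speeds; "joint_torque": joint torques, N m; "tool_pos": TCP position; "eef_rot": TCP orientation; "contact_force": force on the tool from outside, world axes, zero at the start; "moment": the same for the moment, N m; "opening": opening from 0.0 (shut) to 1.0 (fully open).
Only numpy, scipy, OpenCV 4.12 (cv2) and the standard library are available. Lean on these libraries where they do the work, as an engineer would, in place of code of your own. Each camera call takes 0.05 s, during which the arm holds its last target.

## Task

Restock the wire can rack so that the oldest milk comes out first: take the blue milk tins that stand in the cardboard tray and lower them one by one, lying on their side across the lane, on to the rails in the wide mouth of the top run - red tape first, then yellow, then green, each let go there to roll down by itself before the next. In the end all three lie at rest in the bottom run, red at the front stop, yellow behind it, then green; do not shift or knock over the jar, the shaker and the other things on the counter.

Things in the scene. Friction and masses are not known exactly. Their poses are not given: they have to be found in the camera images.
- red_center (a point): centre (half-way up) of the red-taped milk tin: a blue cylinder 54 mm across and 78 mm tall, about 0.2 kg, with a band of red date tape round its middle and a red dot on its lid. It starts upright in the cardboard tray; red is the oldest. z is the tin's own axis, pointing to its lid.
- yellow_center (a point): centre (half-way up) of the yellow-taped milk tin: a blue cylinder 54 mm across and 78 mm tall, about 0.2 kg, with a band of yellow date tape round its middle and a yellow dot on its lid. It starts upright in the cardboard tray; yellow is the next oldest. z is the tin's own axis, pointing to its lid.
- green_center (a point): centre (half-way up) of the green-taped milk tin: a blue cylinder 54 mm across and 78 mm tall, about 0.2 kg, with a band of green date tape round its middle and a green dot on its lid. It starts upright in the cardboard tray; green is the newest. z is the tin's own axis, pointing to its lid.
- rack: gravity-feed can rack of 6 mm wire, fixed: 390 long, 122 wide, 225 high (mm). Origin at counter level, mid-width; x from its open front (-220) to its closed back (+172), y across the lane. Two runs, one over the other: tins lie across (axis along y), roll down the top run (x -155 to +82, slope 0.17 down to the back), drop 60 mm behind it and roll forward in the bottom run.
- rack_load (a point): centre of a tin at rest on the rails in the open mouth of the top run (x -85, y 0, z 204 in the rack's frame; axes as the rack's). Mouth: x -155 (16 mm lip) to -55, 99 mm wide between the guide wires, which stand 25 mm above the rails; then it narrows to 83. Nothing stands higher near it. A tin let go here rolls down by itself in about 2 s.
- rack_out1 (a point): centre of the first tin when it rests in the bottom run against the front stop; axes as the rack's (x -185, y 0, z 61 mm in its frame)
- rack_out2 (a point): where the centre of the second tin comes to lie, right behind the first
- rack_out3 (a point): where the centre of the third tin comes to lie, right behind the second
- tray: low cardboard delivery tray, fixed, 240 mm (x) by 340 mm (y), floor 3 mm thick, rim 20 mm high and 4 mm thick; origin at the middle of its underside. Tins, jar and shaker stand in it in five places, about 115 mm apart; which stands where changes.
- jar_mid (a point): bystander: spice jar of amber glass with black lid, 56 mm across, 100 mm tall, standing in the tray; point half-way up
- shaker_mid (a point): bystander: steel powder shaker, 54 mm across, 104 mm tall, standing in the tray; point half-way up
- jug_mid (a point): bystander: steel milk jug, 80 mm across plus a handle (to its +y), 95 mm tall; point half-way up on its axis
- syrup_mid (a point): bystander: amber syrup bottle, 68 mm across, 215 mm tall; point half-way up
- mug_mid (a point): bystander: white mug, 82 mm across plus a handle (to its +y), 92 mm tall; point half-way up on its axis
- tamper_mid (a point): bystander: steel coffee tamper, 58 mm across, 88 mm tall; point half-way up
- sugar_mid (a point): bystander: blue sugar bowl, 100 mm across, 60 mm tall; point half-way up
- sauce_mid (a point): bystander: yellow squeeze bottle with red cap, 60 mm across, 165 mm tall; point half-way up
Mind the look-alikes: they are no part of the job. What is shaped like the part that bears yellow_center but pink is not meant. Leave any turquoise look-alike of the part that bears green_center alone.

How it is judged:
On the way, in this order (a step that is already met when the one before it is completed fails the run):
1. the red-taped tin has been lowered on to the rails of the top run, lying across the lane, while still held (x of red_center in the frame of rack between -0.15 and 0 m and y of red_center in the frame of rack between -0.02 and 0.02 m and z of red_center in the frame of rack between 0.175 and 0.232 m and angle between the z axis of red_center and the y axis of rack, either way round below 0.4 rad and contact force between the fingers and tin_red above 0.2 N).
2. the red-taped tin has been let go, has rolled down and lies first in the bottom run (x of red_center in the frame of rack between -0.1985 and -0.1705 m and y of red_center in the frame of rack between -0.012 and 0.012 m and z of red_center in the frame of rack between 0.035 and 0.125 m and angle between the z axis of red_center and the y axis of rack, either way round below 0.15 rad and linear speed of tin_red below 0.05 m/s), for 0.2 s.
3. the yellow-taped tin has been lowered on to the rails of the top run, lying across the lane, while still held (x of yellow_center in the frame of rack between -0.15 and 0 m and y of yellow_center in the frame of rack between -0.02 and 0.02 m and z of yellow_center in the frame of rack between 0.175 and 0.232 m and angle between the z axis of yellow_center and the y axis of rack, either way round below 0.4 rad and contact force between the fingers and tin_yellow above 0.2 N).
4. the yellow-taped tin has been let go, has rolled down and lies second in the bottom run (x of yellow_center in the frame of rack between -0.1452 and -0.1172 m and y of yellow_center in the frame of rack between -0.012 and 0.012 m and z of yellow_center in the frame of rack between 0.035 and 0.125 m and angle between the z axis of yellow_center and the y axis of rack, either way round below 0.15 rad and linear speed of tin_yellow below 0.05 m/s), for 0.2 s.
5. the green-taped tin has been lowered on to the rails of the top run, lying across the lane, while still held (x of green_center in the frame of rack between -0.15 and 0 m and y of green_center in the frame of rack between -0.02 and 0.02 m and z of green_center in the frame of rack between 0.175 and 0.232 m and angle between the z axis of green_center and the y axis of rack, either way round below 0.4 rad and contact force between the fingers and tin_green above 0.2 N).
At the end, for the whole second after the job is handed in: All three tins rest in the bottom run, lying across the lane within 8 degrees: red within 14 mm of its place at the front stop, yellow within 14 mm of the second place, green within 14 mm of the third. Each was lowered to within 20 mm of the top rails before being let go (x of red_center in the frame of rack between -0.1985 and -0.1705 m and y of red_center in the frame of rack between -0.012 and 0.012 m and z of red_center in the frame of rack between 0.035 and 0.125 m and angle between the z axis of each of red_center, yellow_center, green_center and the y axis of rack, either way round below 0.15 rad and linear speed of each of tin_red, tin_yellow, tin_green below 0.03 m/s and x of yellow_center in the frame of rack between -0.1452 and -0.1172 m and y of yellow_center in the frame of rack between -0.012 and 0.012 m and z of yellow_center in the frame of rack between 0.035 and 0.125 m and x of green_center in the frame of rack between -0.0919 and -0.0639 m and y of green_center in the frame of rack between -0.012 and 0.012 m and z of green_center in the frame of rack between 0.035 and 0.125 m); the robot touches nothing.
It fails at once if the jar or the shaker in the tray is moved more than 25 mm or knocked over (distance of any of jar_mid, shaker_mid from where it was at the start of the episode above 0.025 m or angle between any of jar_mid, shaker_mid's own z axis and vertical above 0.6 rad).
It fails at once if the milk jug or the squeeze bottle is moved more than 25 mm or knocked over (distance of any of jug_mid, sauce_mid from where it was at the start of the episode above 0.025 m or angle between any of jug_mid, sauce_mid's own z axis and vertical above 0.6 rad).
It fails at once if the syrup bottle, sugar bowl, mug or tamper is moved more than 25 mm or knocked over (distance of any of syrup_mid, mug_mid, tamper_mid, sugar_mid from where it was at the start of the episode above 0.025 m or angle between any of syrup_mid, mug_mid, tamper_mid, sugar_mid's own z axis and vertical above 0.6 rad).
It also fails if it takes over 72 s, if anything falls off the work surface, if the arm or the gripper's body presses on something with over 40 N, if the wrist force passes 120 N, or if a joint passes its speed limit or range.

## Working session

There is one attempt and no reset: what is moved stays moved. The work goes in short steps, Python scripts to look and compute and a tool call to move; the robot and the scene stay as the last step left them, time stands still between calls to the robot, and variables do not carry over. Pictures are saved under pics/ and viewed, and the job is handed in when it is done.

Besides the shell and the picture viewer there is one more tool, called after "Request:" as name([rows], argument=value, ...), one row to a line, values as JSON. play_rows: Moves the arm, as the interface text tells. Its arguments: {"type":"object","properties":{"targets":{"type":"array","items":{"type":"array"}},"newtons":{"type":"number"}},"required":["targets"]}

```bash
ls; mkdir -p pics; python3 - <<'E'
from plant import r
import cv2,numpy as np
s=r.get_state();print(s, r.tcp_to_tips)
for n in ["scene","side","wrist"]:
    d=r.snapshot(n);cv2.imwrite(f"pics/{n}0.png",d["color"][:,:,::-1]);print(n,d["fx"],d["fy"],d["cx"],d["cy"],np.round(d["cam_to_world"],3).tolist(),[k for k in d])
E
```

```text
pics
{'clock': 0.0, 'q': array([ 1.30079404,  0.68997886, -0.19450073,  1.56634317,  0.15731271,
        0.90247392, -0.21509854]), 'qd': array([ 0.00141072, -0.00088422, -0.00023775, -0.00042442, -0.00045585,
        0.0009271 ,  0.00065826]), 'joint_torque': array([-4.26427032e-04, -5.27568948e+01, -1.26658592e+00, -1.53433120e+01,
       -5.24848409e-02,  6.52545306e-03,  1.68167267e-04]), 'tool_pos': array([ 0.18674308, -0.59584198,  0.26291307]), 'eef_rot': array([-0.69881191, -0.10764995,  0.69910775, -0.10640375]), 'contact_force': array([4.45237982e-04, 6.07609184e-01, 5.86629275e-01]), 'moment': array([-0.00452826, -0.00864847, -0.05613879]), 'opening': 1.003027420153432} 0.025
scene 385.6660581491403 385.6660581491403 321.23631859334193 198.01206755236498 [[-0.865, -0.317, 0.388, 1.05], [0.501, -0.552, 0.667, 0.889], [0.003, 0.771, 0.636, 0.924], [0.0, 0.0, 0.0, 1.0]] ['color', 'fx', 'fy', 'cx', 'cy', 'cam_to_world']
side 434.0513529629419 434.0513529629419 317.50735918792714 193.23274770186987 [[-0.533, 0.551, -0.643, -0.392], [-0.846, -0.364, 0.389, 0.622], [-0.02, 0.751, 0.66, 1.09], [0.0, 0.0, 0.0, 1.0]] ['color', 'fx', 'fy', 'cx', 'cy', 'cam_to_world']
wrist 340.6386121588187 340.6386121588187 319.06061652277646 194.90918996834316 [[0.299, 0.909, 0.291, 0.262], [-0.954, 0.285, 0.089, -0.573], [-0.002, -0.305, 0.952, 0.384], [0.0, 0.0, 0.0, 1.0]] ['color', 'fx', 'fy', 'cx', 'cy', 'cam_to_world']
```

View pics/scene0.png

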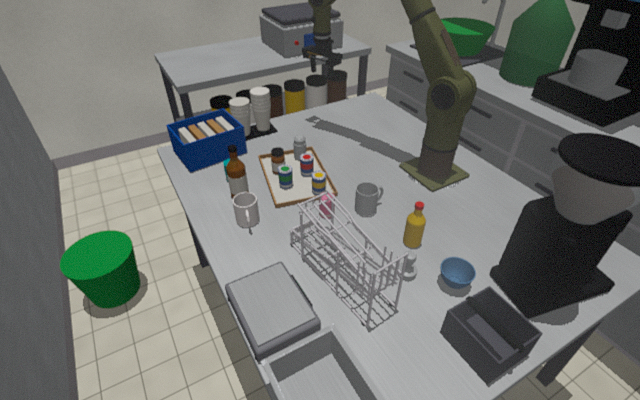

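View pics/side0.png

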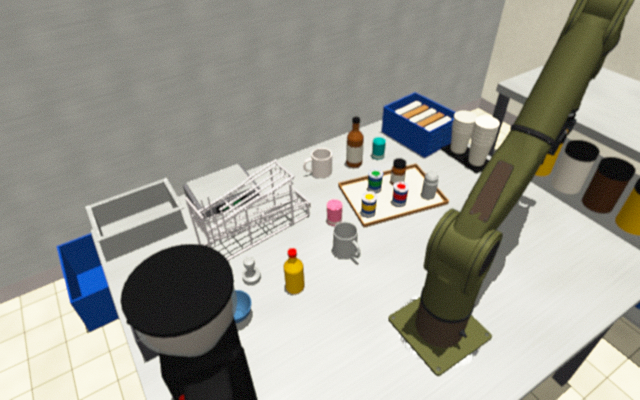

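View pics/wrist0.png

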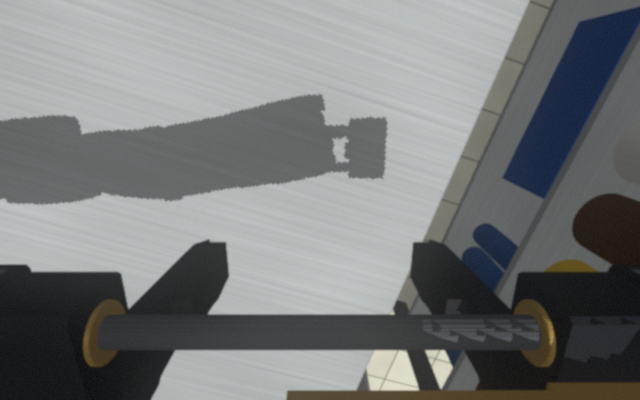

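```bash
cat > h.py <<'E'
import numpy as np,cv2
from scipy.spatial.transform import Rotation as R
def proj(d,P):
    M=np.linalg.inv(d["cam_to_world"]);p=(M[:3,:3]@np.atleast_2d(P).T).T+M[:3,3]
    return np.c_[d["cx"]+d["fx"]*p[:,0]/-p[:,2], d["cy"]-d["fy"]*p[:,1]/-p[:,2]]
def ray(d,u,v):
    C=d["cam_to_world"];k=C[:3,:3]@np.array([(u-d["cx"])/d["fx"],-(v-d["cy"])/d["fy"],-1.]);return C[:3,3],k/np.linalg.norm(k)
def onz(d,u,v,z):
    o,k=ray(d,u,v);return o+k*(z-o[2])/k[2]
def tri(rays):
    A=0;b=0
    for o,k in rays:
        P=np.eye(3)-np.outer(k,k);A=A+P;b=b+P@o
    x=np.linalg.solve(A,b);return x,[np.linalg.norm((np.eye(3)-np.outer(k,k))@(x-o)) for o,k in rays]
E
python3 - <<'E'
import cv2
a=cv2.imread("pics/scene0.png");b=cv2.imread("pics/side0.png")
def z(im,x0,y0,x1,y1,n,k):
    cv2.imwrite(n,cv2.resize(im[y0:y1,x0:x1],None,fx=k,fy=k,interpolation=cv2.INTER_CUBIC))
z(a,210,130,350,220,"pics/s_tray.png",5.7)
z(a,280,180,420,330,"pics/s_rack.png",4)
z(b,320,110,460,230,"pics/d_tray.png",5)
z(b,180,150,320,260,"pics/d_rack.png",5)
E
```

```text
(no output)
```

View pics/s_tray.png

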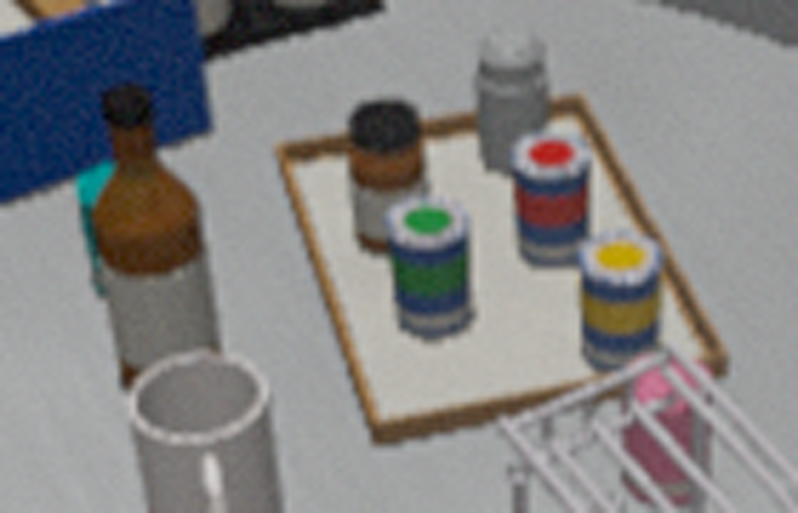

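View pics/s_rack.png

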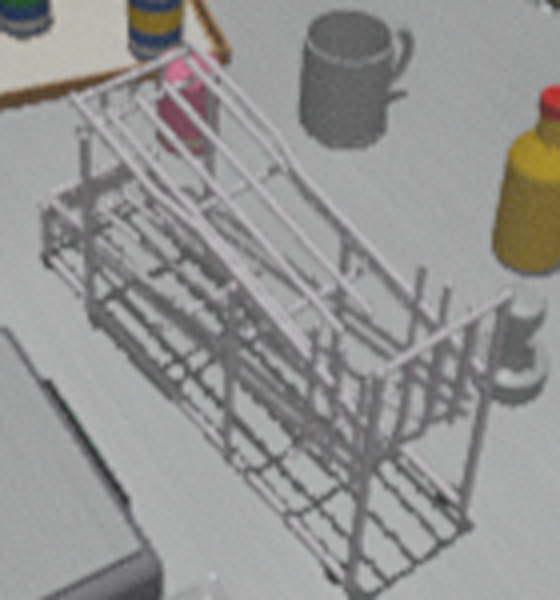

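View pics/d_tray.png

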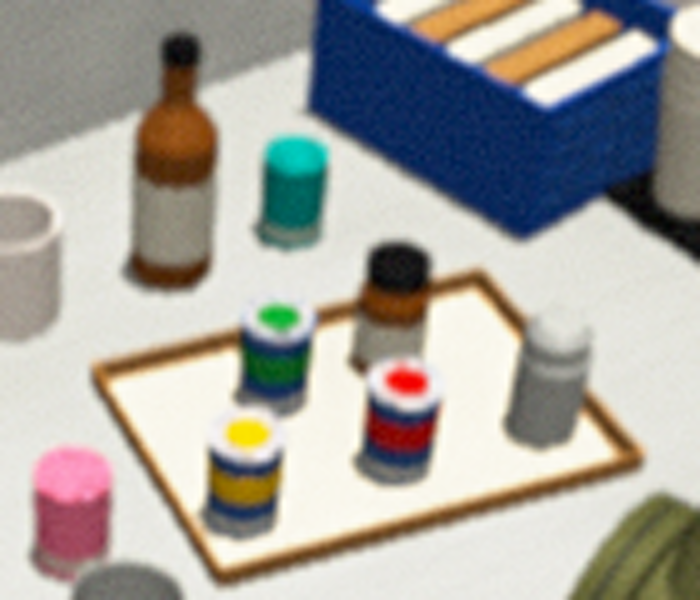

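View pics/d_rack.png

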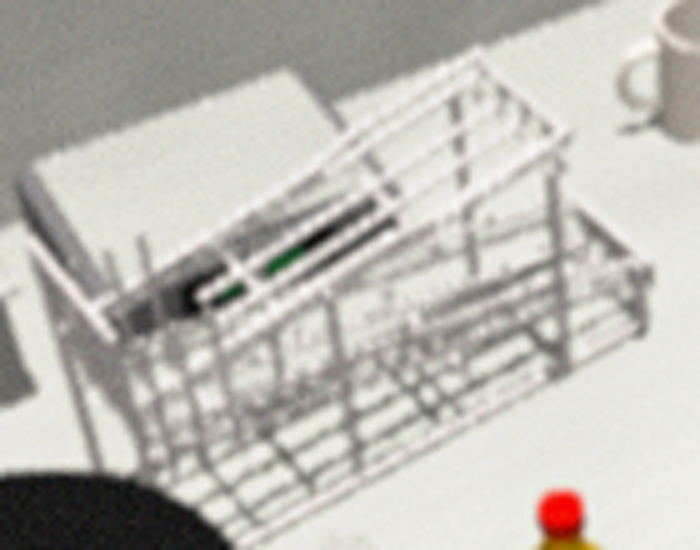

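```bash
python3 - <<'E'
from plant import r
from h import *
S=r.snapshot("scene");D=r.snapshot("side")
import pickle;pickle.dump((S,D),open("sd0.pkl","wb"))
def blob(d,col,box):
    x0,y0,x1,y1=box;im=cv2.cvtColor(d["color"][y0:y1,x0:x1],cv2.COLOR_RGB2HSV)
    h,s,v=[im[...,i].astype(int) for i in range(3)]
    hh={"red":(h<8)|(h>172),"yellow":(h>20)&(h<34),"green":(h>45)&(h<75)}[col]
    m=(hh&(s>120)&(v>80)).astype(np.uint8)
    n,l,st,c=cv2.connectedComponentsWithStats(m)
    return [(st[i,4],c[i]+[x0,y0]) for i in range(1,n) if st[i,4]>8]
for c,sb,db in [("red",(298,148,316,162),(395,178,412,193)),("yellow",(308,168,330,180),(362,190,380,202)),("green",(276,163,295,174),(369,167,385,179))]:
    a=blob(S,c,sb);b=blob(D,c,db);print(c,a,b)
    a=max(a,key=lambda t:t[0])[1];b=max(b,key=lambda t:t[0])[1]
    print(tri([ray(S,*a),ray(D,*b)]),onz(S,*a,.081)[:2],onz(D,*b,.081)[:2])
P={"mA":((298.75,204.5),(276,161)),"mB":((326.2,192.5),(293.4,176.6)),"bA":((373,274.3),(187,198)),"bB":((408,253.75),(202,217))}
for k,(a,b) in P.items(): print(k,tri([ray(S,*a),ray(D,*b)]))
# dots of other things (lid tops) & tray corners
for n,p in [("tr1",(210+283/5.7,130+152/5.7)),("tr2",(210+580/5.7,130+102/5.7)),("tr3",(210+723/5.7,130+358/5.7)),("tr4",(210+378/5.7,130+432/5.7))]: print(n,onz(S,*p,.02))
E
```

```text
red [(np.int32(24), array([306. , 156.5]))] [(np.int32(34), array([400.82352941, 185.91176471]))]
(array([ 0.45986344, -0.24410554,  0.0816648 ]), [np.float64(0.0014004268332867352), np.float64(0.0014004268332867818)]) [ 0.45896822 -0.24729121] [ 0.45927135 -0.24288711]
yellow [(np.int32(28), array([318.5, 174.5]))] [(np.int32(40), array([369.   , 196.375]))]
(array([ 0.4770394 , -0.11496476,  0.08204342]), [np.float64(0.0011775270215812548), np.float64(0.0011775270215812652)]) [ 0.47602416 -0.11799573] [ 0.47699443 -0.11431659]
green [(np.int32(24), array([284.5       , 168.33333333]))] [(np.int32(24), array([375.20833333, 172.95833333]))]
(array([ 0.56870856, -0.21355707,  0.08170461]), [np.float64(0.001243665497615589), np.float64(0.001243665497615556)]) [ 0.56804089 -0.21648147] [ 0.5682559  -0.21257943]
mA (array([0.68332827, 0.13052553, 0.20736099]), [np.float64(0.0004521256606494158), np.float64(0.00045212566064946005)])
mB (array([0.58443424, 0.1191487 , 0.20274563]), [np.float64(0.00072152723678702), np.float64(0.0007215272367870721)])
bA (array([0.65517772, 0.44986023, 0.21885068]), [np.float64(0.0004871520934598858), np.float64(0.0004871520934599243)])
bB (array([0.54632077, 0.44296786, 0.22326647]), [np.float64(0.0010111524378378699), np.float64(0.0010111524378378063)])
tr1 [ 0.5869082  -0.42586099  0.02      ]
tr2 [ 0.36210616 -0.37681433  0.02      ]
tr3 [ 0.43265443 -0.05561679  0.02      ]
tr4 [ 0.66073102 -0.10065157  0.02      ]
```

```bash
python3 - <<'E'
from h import *
import itertools
q=[ 1.30079404,  0.68997886, -0.19450073,  1.56634317,  0.15731271, 0.90247392, -0.21509854]
Rz=lambda a:R.from_euler('z',a).as_matrix();Ry=lambda a:R.from_euler('y',a).as_matrix()
for s in itertools.product([1,-1],repeat=4):
  for off in (0,):
    s3,s4,s5,s6=s
    M=Ry(q[1])@Rz(s3*q[2])@Ry(s4*q[3])@Rz(s5*q[4])@Ry(s6*q[5])
    print(s,M[:,2].round(3))
E
```

```text
(1, 1, 1, 1) [-0.002  0.    -1.   ]
(1, 1, 1, -1) [ 0.943 -0.24   0.23 ]
(1, 1, -1, 1) [-0.038 -0.241 -0.97 ]
(1, 1, -1, -1) [0.98  0.002 0.2  ]
(1, -1, 1, 1) [0.047 0.24  0.97 ]
(1, -1, 1, -1) [-0.982 -0.    -0.191]
(1, -1, -1, 1) [ 0.011 -0.002  1.   ]
(1, -1, -1, -1) [-0.945  0.241 -0.222]
(-1, 1, 1, 1) [-0.038  0.241 -0.97 ]
(-1, 1, 1, -1) [ 0.98  -0.002  0.2  ]
(-1, 1, -1, 1) [-0.002 -0.    -1.   ]
(-1, 1, -1, -1) [0.943 0.24  0.23 ]
(-1, -1, 1, 1) [0.011 0.002 1.   ]
(-1, -1, 1, -1) [-0.945 -0.241 -0.222]
(-1, -1, -1, 1) [ 0.047 -0.24   0.97 ]
(-1, -1, -1, -1) [-0.982  0.    -0.191]
```

Request:
play_rows([
  [[0,0,0],[0.6,0.78,0.15],0],
  [[0,0,0],[0.6,0.78,0.15],0],
  [[0,0,0],[0.6,0.78,0.15],0],
  [[0,0,0],[0.6,0.78,0.15],0],
  [[0,0,0],[0.6,0.78,0.15],0],
], newtons=30)

```text
clock: 0.8
tool_pos: [0.3078, -0.4391, 0.294]
eef_rot: [0.699, 0.107, -0.699, 0.107]
contact_force: [0.7, 0.5, -0.4]
opening: 0.998
```

```bash
cat > log.py <<'E'
from plant import r
import numpy as np,json
s=r.get_state();print(s["clock"],s["q"].round(3),s["tool_pos"].round(4),s["eef_rot"].round(3))
open("log.jsonl","a").write(json.dumps([s["q"].tolist(),s["tool_pos"].tolist(),s["eef_rot"].tolist()])+"\n")
E
echo '[[1.30079404,0.68997886,-0.19450073,1.56634317,0.15731271,0.90247392,-0.21509854],[0.18674308,-0.59584198,0.26291307],[-0.69881191,-0.10764995,0.69910775,-0.10640375]]' > log.jsonl; python3 log.py
```

```text
0.8 [ 0.995  0.534 -0.193  1.797  0.133  0.824 -0.53 ] [ 0.3078 -0.4391  0.294 ] [ 0.699  0.107 -0.699  0.107]
```

Request:
play_rows([
  [[-0.05,-0.07,0],[0.6,0.78,0.15],0],
  [[-0.05,-0.07,0],[0.6,0.78,0.15],0],
  [[-0.05,-0.07,0],[0.6,0.78,0.15],0],
  [[-0.05,-0.07,0],[0.6,0.78,0.15],0],
  [[-0.05,-0.07,0],[0.4,0.4,0],0],
])

```text
clock: 1.3
tool_pos: [0.4211, -0.297, 0.3191]
eef_rot: [0.793, -0.0, -0.572, 0.211]
contact_force: [0.3, -0.5, -0.6]
opening: 0.998
```

```bash
python3 log.py
```

```text
1.3 [ 0.492  0.346  0.007  2.197  0.269  0.17  -1.021] [ 0.4211 -0.297   0.3191] [ 0.793 -0.    -0.572  0.211]
```

```bash
cat > kin.py <<'E'
import numpy as np,json
from scipy.optimize import least_squares
from scipy.spatial.transform import Rotation as R
Rz=lambda a:R.from_euler('z',a).as_matrix();Ry=lambda a:R.from_euler('y',a).as_matrix()
def fk(q,L,full=False):
    q=np.array(q);M=Rz(-q[0]+L[6]);p=np.array([0,0,L[0]]);pts=[p]
    M=M@Ry(q[1]);p=p+M@[L[4],0,L[1]];pts.append(p)
    M=M@Rz(-q[2])@Ry(q[3]);p=p+M@[L[5],0,L[2]];pts.append(p)
    M=M@Rz(-q[4])@Ry(q[5]);p=p+M@[0,0,L[3]]
    M=M@Rz(-q[6]+L[7]); # z=tool x
    M=M@np.array([[0,0,-1.],[0,1,0],[1,0,0]]) # cols tool axes: x->z, y->y, z->-x
    return (p,M,pts) if full else (p,M)
E
python3 - <<'E'
from kin import *
D=[json.loads(l) for l in open("log.jsonl")]
def res(L):
    o=[]
    for q,p,e in D:
        P,M=fk(q,L);o+=list(P-p);o+=list(.2*(R.from_matrix(M.T)*R.from_quat(e)).as_rotvec()) if 0 else list(.2*(M.T@R.from_quat(e).as_matrix()-np.eye(3)).ravel())
    o+=list(1e-3*(np.array(L[4:6])));return o
best=None
for l7 in np.arange(-3,3.2,.7):
    f=least_squares(res,[.33,.4,.4,.25,0,0,0,l7])
    if best is None or f.cost<best.cost:best=f
print(best.cost,best.x.round(4),np.abs(best.fun).max());np.save("L.npy",best.x)
E
```

```text
6.400541483029408e-05 [ 0.4148  0.5491  0.3679  0.3173  0.0125  0.028  -0.0845 -4.7942] 0.005843377040434871
```

```bash
python3 - <<'E'
from kin import *
L=np.load("L.npy")
for q,p,e in [json.loads(l) for l in open("log.jsonl")]:
    P,M=fk(q,L);E=R.from_quat(e).as_matrix();print((P-p).round(4),R.from_matrix(M.T@E).as_rotvec().round(4))
    # orientation-only: yaw residual w/o base
    A=Rz(-q[0])@Ry(q[1])@Rz(-q[2])@Ry(q[3])@Rz(-q[4])@Ry(q[5]);print("x dir",A[:,2].round(4),E[:,0].round(4))
E
```

```text
[-0.0025 -0.0006 -0.    ] [-0.0026 -0.0002  0.    ]
x dir [-7.0e-04  1.7e-03 -1.0e+00] [-7.0e-04  1.7e-03 -1.0e+00]
[ 0.0029  0.002  -0.0005] [-0.0026  0.     -0.    ]
x dir [ 2.e-04 -2.e-04 -1.e+00] [ 2.e-04 -2.e-04 -1.e+00]
[0.0011 0.0015 0.0005] [ 0.0053  0.0292 -0.0205]
x dir [ 0.3462 -0.2419 -0.9064] [ 0.3462 -0.2419 -0.9064]
```

Request:
play_rows([
  [[-0.127,0.067,0],[0,0,0.2],0],
  [[-0.127,0.067,0],[0,0,0.2],0],
  [[-0.127,0.067,0],[0,0,0],0],
  [[-0.067,-0.127,0],[0,0,0],0],
  [[-0.067,-0.127,0],[0,0,0],0],
])

```text
clock: 1.8
tool_pos: [0.4, -0.2973, 0.3064]
eef_rot: [0.717, -0.052, -0.634, 0.286]
contact_force: [0.0, -0.2, -0.2]
opening: 0.999
```

```bash
python3 log.py
```

```text
1.8 [ 0.039  0.407  0.421  2.262  0.909  0.219 -1.693] [ 0.4    -0.2973  0.3064] [ 0.717 -0.052 -0.634  0.286]
```

```bash
cat >> log.py <<'E'
from scipy.spatial.transform import Rotation as R
M=R.from_quat(s["eef_rot"]).as_matrix();q=s["q"]
Rz=lambda a:R.from_euler('z',a).as_matrix();Ry=lambda a:R.from_euler('y',a).as_matrix()
F=(Rz(-q[0])@Ry(q[1])@Rz(-q[2])@Ry(q[3]))[:,2]
tl=lambda x:(np.degrees(np.arccos(-x[2])).round(1),np.degrees(np.arctan2(x[1],x[0])).round(1))
print("toolx tilt,az",tl(M[:,0]),"forearm",tl(F),"y",M[:,1].round(3),"z",M[:,2].round(3))
E
python3 log.py
```

```text
1.8 [ 0.039  0.407  0.421  2.262  0.909  0.219 -1.693] [ 0.4    -0.2973  0.3064] [ 0.717 -0.052 -0.634  0.286]
toolx tilt,az (np.float64(28.5), np.float64(-66.4)) forearm (np.float64(30.3), np.float64(-40.9)) y [ 0.289 -0.831  0.476] z [-0.938 -0.345 -0.033]
```

Continue around the forearm: outward turns now.

Request:
play_rows([
  [[-0.12,0.0,0],[0,0,0],0],
  [[-0.12,-0.05,0],[0,0,0],0],
  [[-0.067,-0.12,0],[0,0,0],0],
  [[-0.067,-0.12,0],[0,0,0],0],
  [[-0.067,-0.12,0],[0,0,0],0],
])

```text
clock: 2.3
tool_pos: [0.3577, -0.2992, 0.2596]
eef_rot: [-0.669, 0.086, 0.67, -0.31]
contact_force: [-0.8, 0.2, -0.2]
opening: 1.002
```

```bash
python3 log.py
```

```text
2.3 [ 0.389  0.485 -0.176  2.375  1.521  0.599 -2.43 ] [ 0.3577 -0.2992  0.2596] [-0.669  0.086  0.67  -0.31 ]
toolx tilt,az (np.float64(32.5), np.float64(-80.7)) forearm (np.float64(17.1), np.float64(2.1)) y [ 0.3   -0.793  0.53 ] z [-0.95  -0.299  0.09 ]
```

```bash
cat > kin.py <<'E'
import numpy as np,json
from scipy.optimize import least_squares
from scipy.spatial.transform import Rotation as R
Rz=lambda a:R.from_euler('z',a).as_matrix();Ry=lambda a:R.from_euler('y',a).as_matrix()
T=np.array([[0,0,-1.],[0,1,0],[1,0,0]])
LO=np.array([-3.01,-.46,-1.47,.13,-1,.04,-2.66]);HI=np.array([3.01,2.08,1.51,2.56,4.14,2.09,2.66])
def mats(q):
    Ms=[];M=np.eye(3)
    for i in range(7):
        M=M@(Rz(-q[i]) if i%2==0 else Ry(q[i]));Ms.append(M)
    return Ms
def cols(q):
    m=mats(q);z=np.array([[0],[0],[1.]])
    return np.hstack([z,m[0][:,:2],m[1][:,[0,2]],m[2][:,:2],m[3][:,[0,2]],m[4][:,:2],m[5][:,[0,2]]])
def fit():
    D=[json.loads(l) for l in open("log.jsonl")]
    A=np.vstack([cols(q) for q,_,_ in D]);b=np.concatenate([p for _,p,_ in D])
    v0=np.array([.36,0,0,0,.45,0,0,0,.4,0,0,0,.3]);lam=2e-3
    w=np.linalg.solve(A.T@A+lam**2*np.eye(13),A.T@(b-A@v0))+v0
    off=[np.arctan2(*( (mats(q)[6]@T).T@R.from_quat(e).as_matrix())[[2,1],[1,1]]) for q,_,e in D]
    return w,off,(A@w-b).reshape(-1,3)
def fk(q,w,off): 
    return cols(q)@w, mats(q)[6]@Rz(off)@T
def ik(p,M,w,off,q0,reg=.02):
    def f(q):
        P,X=fk(q,w,off);return np.r_[(P-p)*10,(X-M).ravel()*2,reg*(q-q0)]
    s=least_squares(f,np.clip(q0,LO+.01,HI-.01),bounds=(LO,HI));P,X=fk(s.x,w,off)
    return s.x,np.linalg.norm(P-p),np.linalg.norm(X-M)
E
python3 - <<'E'
from kin import *
np.set_printoptions(suppress=True,precision=4)
w,off,res=fit();print(w,off,res)
E
```

```text
[ 0.3472 -0.0002 -0.0188  0.0003  0.5634 -0.0002 -0.0268  0.      0.345
  0.     -0.0004  0.      0.3011] [np.float64(1.5707963209563718), np.float64(1.5707963267948966), np.float64(1.5707963267948963), np.float64(1.5707963267948963), np.float64(1.5707963267948963), np.float64(1.5707963267948963)] [[ 0.  0.  0.]
 [ 0. -0.  0.]
 [-0. -0. -0.]
 [ 0.  0.  0.]
 [ 0.  0.  0.]
 [-0. -0. -0.]]
```

```bash
cat > goals.py <<'E'
from kin import *
np.set_printoptions(suppress=True,precision=3)
w,offs,_=fit()
D=[json.loads(l) for l in open("log.jsonl")]
for o in (np.pi/2,-np.pi/2):
    e=max(np.abs(fk(q,w,o)[1]-R.from_quat(E).as_matrix()).max() for q,_,E in D)
    if e<.02: off=o
def orient(tilt,az,side):
    t,a=np.radians([tilt,az]);f=np.array([np.cos(a),np.sin(a),0]);x=np.sin(t)*f-np.cos(t)*np.array([0,0,1]);
    u=np.cos(t)*f+np.sin(t)*np.array([0,0,1]) # upper/front side
    z=side*u;y=np.cross(z,x);return np.c_[x,y,z]
def solve(p,M,n=60,seed=0):
    rng=np.random.default_rng(seed);S=[]
    for i in range(n):
        q0=rng.uniform(LO,HI);q,a,b=ik(p,M,w,off,q0,0)
        q,a,b=ik(p,M,w,off,q,1e-3)
        if a<2e-3 and b<.01:S.append((np.min(np.r_[q-LO,HI-q]),q))
    S.sort(key=lambda s:-s[0]);return S
E
python3 - <<'E'
from goals import *
print(off)
g=np.array([.46,-.244,.058])
h=np.array([.995,.102,0])
load=np.array([.627,.1945,.206])
for side in (1,-1):
    M=orient(25,-35,side);print("tray",side)
    for m,q in solve(g-.006*M[:,0],M)[:4]:print(m.round(2),q)
    # rack: lower side is the f side -> z=-side*u
    M=orient(62,5.9,-side);gp=load-h*.016
    print("rack",side)
    for m,q in solve(gp-.006*M[:,0],M)[:4]:print(m.round(2),q)
E
```

```text
1.5707963267948966
tray 1
0.2 [ 0.997  1.299 -1.26   2.358  2.009  1.345 -0.495]
0.2 [ 0.975  1.257 -1.193  2.359  2.029  1.28  -0.535]
0.2 [ 0.907  1.161 -1.02   2.362  2.094  1.124 -0.645]
0.2 [ 0.86   1.114 -0.92   2.364  2.141  1.043 -0.715]
rack 1
0.16 [ 0.067  1.211 -1.182  2.398  2.439  1.765  2.393]
0.16 [ 0.007  1.129 -1.032  2.4    2.448  1.675  2.261]
0.16 [-0.044  1.078 -0.92   2.403  2.461  1.614  2.168]
0.15 [-0.085  1.045 -0.837  2.405  2.473  1.572  2.102]
tray -1
0.19 [ 0.838  1.094 -0.873  2.365  2.164  1.007  2.393]
0.19 [ 0.82   1.081 -0.839  2.366  2.183  0.982  2.367]
0.19 [ 0.807  1.071 -0.812  2.367  2.198  0.963  2.347]
0.19 [ 0.793  1.061 -0.785  2.367  2.213  0.944  2.326]
rack -1
0.16 [ 0.101  1.276 -1.288  2.396  2.441  1.832 -0.65 ]
0.16 [ 0.082  1.238 -1.227  2.397  2.439  1.793 -0.707]
0.15 [-0.139  1.01  -0.734  2.408  2.492  1.523 -1.12 ]
0.15 [-0.152  1.002 -0.709  2.409  2.497  1.512 -1.139]
```

```bash
cat > mv.py <<'E'
from goals import *
from plant import r
def cur():
    s=r.get_state();return s["tool_pos"],R.from_quat(s["eef_rot"]).as_matrix(),s["q"]
def plan(p,M,start=None):
    p0,M0,q0=start if start else cur()
    rv=R.from_matrix(M@M0.T).as_rotvec();d=(p-p0)/.04
    n=max(np.abs(rv).max()/.145,np.linalg.norm(rv)/.145,np.linalg.norm(d)/1.2,np.abs(d).max()/.98)
    n=int(np.ceil(n));print("rows",n,"turn",(rv/n).round(3).tolist(),"shift",(d/n).round(3).tolist())
    # predicted
    q=q0.copy();J=[]
    for i in range(1,n+1):
        Mi=R.from_rotvec(rv*i/n).as_matrix()@M0;pi=p0+(p-p0)*i/n
        qn,a,b=ik(pi,Mi,w,off,q,.02);J.append((np.abs(qn-q).max(),a,b));q=qn
    print("pred q",q.round(2),"max step",max(j[0] for j in J),"err",max(j[1] for j in J),max(j[2] for j in J))
    return (p,M,q)
E
python3 - <<'E'
from mv import *
g=np.array([.46,-.244,.058])
M=orient(25,-35,1)
a=plan(g-.006*M[:,0]-.12*M[:,0],M)
M2=orient(40,-45,1)
a=plan(np.array([.38,-.26,.26]),M2)
a=plan(g-.006*M[:,0]-.10*M[:,0],M,a)
a=plan(g-.006*M[:,0],M,a)
E
```

```text
rows 15 turn [-0.02, 0.047, 0.133] shift [0.098, 0.143, -0.146]
pred q [ 0.38  0.66 -0.14  2.5   2.65  0.48 -1.4 ] max step 0.10384414807082631 err 2.623525370725857e-06 2.0820902837332622e-05
rows 14 turn [-0.037, 0.053, 0.122] shift [0.04, 0.07, 0.001]
pred q [ 1.09  0.83 -1.47  2.56  1.75  1.34 -0.77] max step 0.6250504048970623 err 0.008304063414032559 0.04368603655379447
rows 3 turn [0.056, 0.067, 0.058] shift [0.361, 0.347, -0.883]
pred q [ 1.01  1.09 -1.4   2.45  1.79  1.3  -0.55] max step 0.11170082300622863 err 0.0018371560832865935 0.009612203020035051
rows 3 turn [0.0, 0.0, 0.0] shift [0.288, -0.202, -0.755]
pred q [ 1.    1.3  -1.26  2.36  2.01  1.35 -0.49] max step 0.07724877845456679 err 1.821435922697029e-06 8.149008319056943e-06
```

Request:
play_rows([
  [[-0.02,0.047,0.133],[0.1,0.14,0],0],
  [[-0.02,0.047,0.133],[0.1,0.14,0],0],
  [[-0.02,0.047,0.133],[0.1,0.14,-0.1],0],
  [[-0.02,0.047,0.133],[0.1,0.14,-0.1],0],
  [[-0.02,0.047,0.133],[0.1,0.14,-0.15],0],
])

```text
clock: 2.8
tool_pos: [0.3779, -0.2712, 0.2454]
eef_rot: [-0.562, -0.142, 0.6, -0.552]
contact_force: [1.0, 0.9, -0.5]
opening: 1.001
```

Request:
play_rows([
  [[-0.02,0.047,0.133],[0.1,0.14,-0.15],0],
  [[-0.02,0.047,0.133],[0.1,0.14,-0.15],0],
  [[-0.02,0.047,0.133],[0.1,0.14,-0.15],0],
  [[-0.02,0.047,0.133],[0.1,0.14,-0.15],0],
  [[-0.02,0.047,0.133],[0.1,0.14,-0.15],0],
])

```text
clock: 3.3
tool_pos: [0.3977, -0.2432, 0.2151]
eef_rot: [0.384, 0.35, -0.454, 0.724]
contact_force: [1.3, -0.3, -0.5]
opening: 1.004
```

```bash
python3 log.py; python3 - <<'E'
from mv import *
g=np.array([.46,-.244,.058])
M=orient(25,-35,1)
a=plan(g-.006*M[:,0]-.11*M[:,0],M)
a=plan(g-.006*M[:,0],M,a)
E
```

```text
3.3 [ 0.415  0.582 -0.245  2.531  2.31   0.605 -1.814] [ 0.3977 -0.2432  0.2151] [ 0.384  0.35  -0.454  0.724]
toolx tilt,az (np.float64(31.2), np.float64(-48.5)) forearm (np.float64(8.0), np.float64(60.6)) y [0.926 0.293 0.239] z [ 0.158 -0.873  0.461]
rows 5 turn [-0.02, 0.046, 0.131] shift [0.111, 0.137, -0.26]
pred q [ 0.4   0.69 -0.17  2.49  2.63  0.51 -1.38] max step 0.09000156500826795 err 1.4385425137736475e-06 1.1931721303562485e-05
rows 3 turn [0.0, 0.0, 0.0] shift [0.317, -0.222, -0.831]
pred q [ 0.45  0.95 -0.2   2.39  2.71  0.67 -1.4 ] max step 0.09261501698327934 err 2.39516655920682e-06 1.6458041615224217e-05
```

Request:
play_rows([
  [[-0.02,0.046,0.131],[0.111,0.137,-0.26],0],
  [[-0.02,0.046,0.131],[0.111,0.137,-0.26],0],
  [[-0.02,0.046,0.131],[0.111,0.137,-0.26],0],
  [[-0.02,0.046,0.131],[0.111,0.137,-0.26],0],
  [[-0.02,0.046,0.131],[0.111,0.137,-0.26],0],
])

```text
clock: 3.8
tool_pos: [0.42, -0.216, 0.163]
eef_rot: [0.162, 0.511, -0.255, 0.805]
contact_force: [0.2, 0.3, 0.3]
opening: 0.999
```

```bash
python3 log.py; python3 - <<'E'
from mv import *
from h import proj
import cv2
for n in ("wrist","scene"):
    d=r.snapshot(n);im=d["color"][:,:,::-1].copy()
    if n=="scene": im=cv2.resize(im[60:260,180:420],None,fx=3,fy=3)
    else:
        for c in ([.46,-.244,.081],[.46,-.244,.003]):
            u=proj(d,np.array(c))[0];cv2.circle(im,(int(u[0]),int(u[1])),4,(255,0,255),1)
    cv2.imwrite(f"pics/{n}1.png",im)
g=np.array([.46,-.244,.058])
M=orient(25,-35,1)
a=plan(g-.006*M[:,0],M)
E
```

```text
3.8 [ 0.401  0.692 -0.178  2.494  2.623  0.521 -1.383] [ 0.42  -0.216  0.163] [ 0.162  0.511 -0.255  0.805]
toolx tilt,az (np.float64(25.2), np.float64(-35.0)) forearm (np.float64(6.8), np.float64(92.8)) y [0.575 0.818 0.   ] z [ 0.74  -0.52   0.426]
rows 3 turn [0.0, 0.002, 0.002] shift [0.311, -0.219, -0.828]
pred q [ 0.45  0.95 -0.2   2.39  2.7   0.67 -1.4 ] max step 0.09167677030071719 err 2.3074477800467776e-06 1.5714601559781567e-05
```

View pics/wrist1.png

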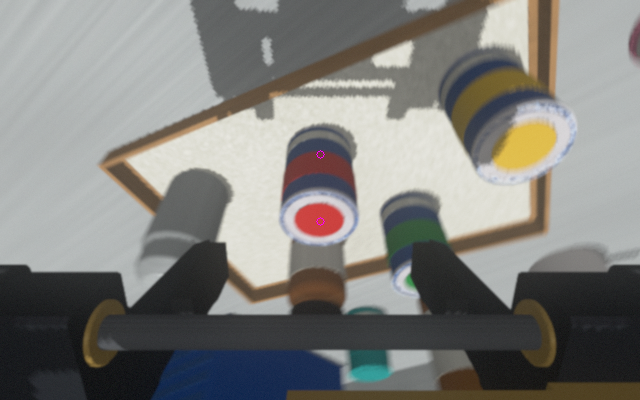

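View pics/scene1.png

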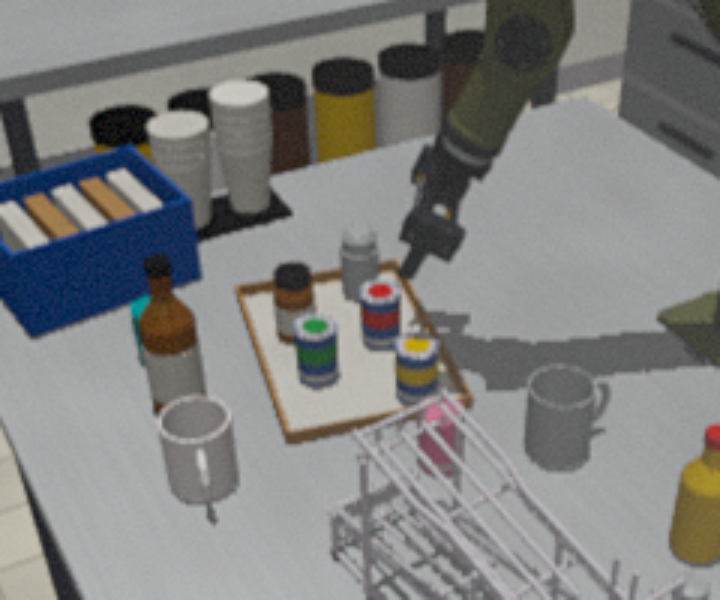

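Request:
play_rows([
  [[0,0,0],[0.311,-0.219,-0.828],0],
  [[0,0,0],[0.311,-0.219,-0.828],0],
  [[0,0,0],[0.311,-0.219,-0.828],0],
  [[0,0,0],[0,0,0],0],
])

```text
clock: 4.3
tool_pos: [0.4573, -0.2432, 0.0609]
eef_rot: [0.165, 0.51, -0.258, 0.804]
contact_force: [0.5, 0.1, -0.2]
opening: 1.001
```

Request:
play_rows([
  [[0,0,0],[0,0,0],255],
  [[0,0,0],[0,0,0],255],
  [[0,0,0],[0,0,0],255],
  [[0,0,0],[0,0,0],255],
  [[0,0,0],[0,0,0],255],
], newtons=30)

```text
clock: 4.8
tool_pos: [0.457, -0.2425, 0.0652]
eef_rot: [0.163, 0.509, -0.256, 0.805]
contact_force: [-1.3, 1.4, 7.8]
opening: 0.606
```

```bash
python3 log.py; python3 - <<'E'
from plant import r
import cv2
for n in ("wrist","side"):
    d=r.snapshot(n);im=d["color"][:,:,::-1].copy()
    if n=="side": im=cv2.resize(im[80:260,280:520],None,fx=3,fy=3)
    cv2.imwrite(f"pics/{n}2.png",im)
E
```

```text
4.8 [ 0.456  0.948 -0.209  2.393  2.699  0.679 -1.404] [ 0.457  -0.2425  0.0652] [ 0.163  0.509 -0.256  0.805]
toolx tilt,az (np.float64(25.4), np.float64(-35.2)) forearm (np.float64(14.5), np.float64(119.6)) y [0.579 0.815 0.002] z [ 0.736 -0.524  0.428]
```

View pics/wrist2.png

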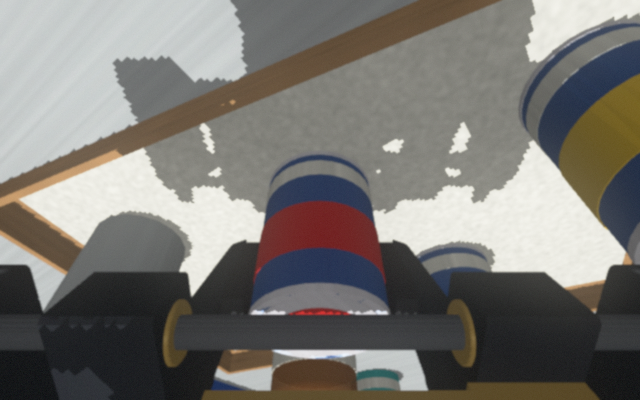

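View pics/side2.png

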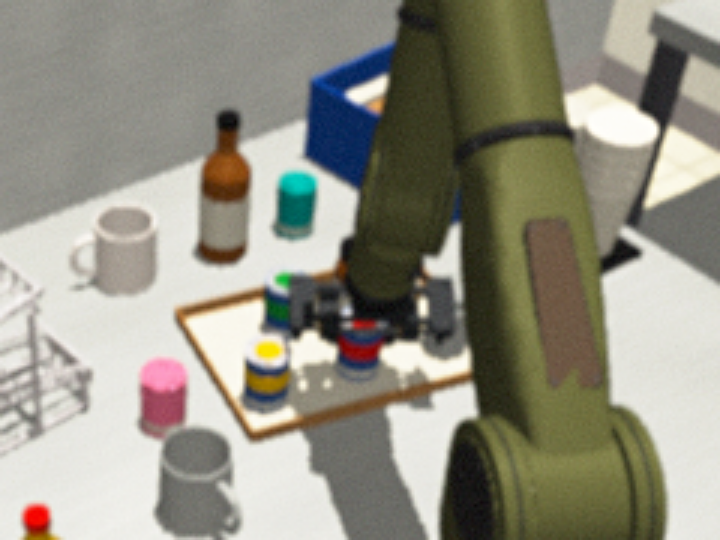

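```bash
cat >> mv.py <<'E'
def orr(tilt,az,roll):
    M=orient(tilt,az,1);return R.from_rotvec(M[:,0]*np.radians(roll)).as_matrix()@M
h=np.array([.995,.102,0]); load=np.array([.627,.1945,.204])
def rackpose(dz,d=.0175,tilt=63,dx=0,dy=0):
    M=orr(tilt,5.9,-180);u=np.array([-.102,.995,0])
    return load-h*d+u*dx+h*dy+np.array([0,0,dz])-.006*M[:,0],M
E
python3 - <<'E'
from mv import *
p,M,q=cur()
a=plan(p+np.array([-.02,.015,.10]),orr(30,-35,0))
for pos,o in [((.44,-.17,.26),(50,-25,-45)),((.47,-.03,.33),(60,-10,-90)),((.53,.10,.33),(62,0,-140))]:
    a=plan(np.array(pos),orr(*o),a)
a=plan(*rackpose(.09),a)
a=plan(*rackpose(.004),a)
E
```

```text
rows 3 turn [-0.016, -0.022, 0.002] shift [-0.167, 0.125, 0.833]
pred q [ 0.41  0.72 -0.2   2.5   2.65  0.65 -1.41] max step 0.08091719211222892 err 1.4501650990503623e-06 7.703710565783014e-06
rows 7 turn [-0.087, -0.005, 0.111] shift [0.011, 0.205, 0.339]
pred q [ 0.91  0.87 -1.47  2.56  1.92  1.36  0.11] max step 0.9548733810811851 err 0.030343295706646903 0.15448959252301475
rows 7 turn [-0.096, 0.005, 0.1] shift [0.107, 0.5, 0.25]
pred q [ 0.59  0.67 -1.47  2.56  1.9   1.35  0.8 ] max step 0.10875202418738072 err 0.039137717383905195 0.2009470829355148
rows 7 turn [-0.11, 0.005, 0.084] shift [0.214, 0.464, 0.0]
pred q [ 0.23  0.9  -1.47  2.56  2.02  1.72  1.62] max step 0.13071428270257135 err 0.03472134688942919 0.17595393072668244
rows 6 turn [-0.103, -0.008, 0.07] shift [0.309, 0.384, -0.139]
pred q [ 0.1   0.98 -1.22  2.38  2.29  1.6   2.39] max step 0.13434677250538263 err 0.003543101723822104 0.015271204264054254
rows 3 turn [0.0, 0.0, 0.0] shift [0.0, 0.0, -0.717]
pred q [ 0.03  1.18 -1.11  2.41  2.45  1.75  2.32] max step 0.06618686382906525 err 2.061513974922753e-06 1.6503835983411593e-05
```

```bash
python3 - <<'E'
from mv import *
import io,contextlib
p,M,q=cur()
def run(ws):
    a=None
    for pos,o in ws: a=plan(np.array(pos),orr(*o),a)
    a=plan(*rackpose(.09),a);a=plan(*rackpose(.004),a)
L=((p+np.array([.0,.0,.10])),(30,-35,0))
print("A");run([L,((.50,-.16,.25),(40,-25,-30)),((.55,-.03,.31),(50,-10,-80)),((.59,.10,.32),(58,0,-130))])
print("B");run([L,((.53,-.17,.25),(45,-25,-45)),((.58,-.03,.30),(50,-10,-90)),((.60,.10,.31),(58,0,-140))])
E
```

```text
A
rows 3 turn [-0.016, -0.022, 0.002] shift [0.0, 0.0, 0.833]
pred q [ 0.42  0.72 -0.17  2.43  2.65  0.57 -1.37] max step 0.07920092024498204 err 1.8741894171758892e-06 1.2846012344824582e-05
rows 5 turn [-0.07, 0.001, 0.12] shift [0.215, 0.413, 0.424]
pred q [ 0.12  0.56 -0.03  2.49  2.73  0.62 -0.96] max step 0.08939632633898931 err 1.3811253613182476e-06 1.2954395474624e-05
rows 8 turn [-0.081, 0.004, 0.109] shift [0.156, 0.406, 0.188]
pred q [-0.3   0.5   0.19  2.5   2.88  0.71 -0.24] max step 0.09432209024259053 err 1.2758537507441933e-06 1.2941246926399313e-05
rows 7 turn [-0.103, -0.01, 0.097] shift [0.143, 0.464, 0.036]
pred q [-0.69  0.62  0.44  2.46  2.97  0.85  0.43] max step 0.0979377718734252 err 1.211852735007168e-06 1.580553543686571e-05
rows 7 turn [-0.108, -0.017, 0.075] shift [0.051, 0.329, -0.083]
pred q [-0.96  0.84  0.69  2.43  3.08  0.99  1.01] max step 0.08623629916159925 err 5.644114629781676e-07 9.604644977046814e-06
rows 3 turn [0.0, 0.0, 0.0] shift [0.0, 0.0, -0.717]
pred q [-0.91  1.06  0.61  2.46  3.    1.22  0.94] max step 0.0839566594406661 err 2.578688
[... 477 characters left out ...]
79]
pred q [-0.33  0.55  0.26  2.43  2.95  0.67 -0.14] max step 0.09615558706154215 err 1.6090312812614111e-06 1.4297318283106862e-05
rows 7 turn [-0.103, -0.01, 0.097] shift [0.071, 0.464, 0.036]
pred q [-0.72  0.67  0.52  2.45  3.05  0.86  0.51] max step 0.09377987701978285 err 1.1028173632612515e-06 1.504586505560806e-05
rows 6 turn [-0.101, -0.019, 0.074] shift [0.018, 0.384, -0.055]
pred q [-0.98  0.85  0.73  2.43  3.11  0.99  0.97] max step 0.07928086083021835 err 6.268414321188828e-07 9.522661709316714e-06
rows 3 turn [0.0, 0.0, 0.0] shift [0.0, 0.0, -0.717]
pred q [-0.92  1.08  0.64  2.46  3.03  1.22  0.9 ] max step 0.08328902774233682 err 2.5726441003472323e-06 1.973036188300384e-05
```

Request:
play_rows([
  [[-0.016,-0.022,0.002],[0,0,0.833],255],
  [[-0.016,-0.022,0.002],[0,0,0.833],255],
  [[-0.016,-0.022,0.002],[0,0,0.833],255],
  [[-0.078,0.004,0.114],[0.261,0.259,0.303],255],
  [[-0.078,0.004,0.114],[0.261,0.259,0.303],255],
])

```text
clock: 5.4
tool_pos: [0.4776, -0.2215, 0.1897]
eef_rot: [0.028, 0.472, -0.201, 0.858]
contact_force: [-0.0, 0.3, -1.6]
opening: 0.604
```

Request:
play_rows([
  [[-0.078,0.004,0.114],[0.261,0.259,0.303],255],
  [[-0.078,0.004,0.114],[0.261,0.259,0.303],255],
  [[-0.078,0.004,0.114],[0.261,0.259,0.303],255],
  [[-0.078,0.004,0.114],[0.261,0.259,0.303],255],
  [[-0.078,0.004,0.114],[0.261,0.259,0.303],255],
])

```text
clock: 5.9
tool_pos: [0.5296, -0.1687, 0.2489]
eef_rot: [-0.272, 0.423, -0.039, 0.863]
contact_force: [-0.3, -1.1, -1.5]
opening: 0.605
```

```bash
python3 log.py; python3 - <<'E'
from mv import *
a=None
for pos,o in [((.58,-.03,.30),(50,-10,-90)),((.60,.10,.31),(58,0,-140))]:
    a=plan(np.array(pos),orr(*o),a)
from plant import r
import cv2
for n in ("side",):
    d=r.snapshot(n);im=d["color"][:,:,::-1].copy()
    if n=="side": im=cv2.resize(im[80:260,240:480],None,fx=3,fy=3)
    cv2.imwrite(f"pics/{n}3.png",im)
E
```

```text
5.9 [ 0.069  0.618  0.049  2.475  2.825  0.727 -0.793] [ 0.5296 -0.1687  0.2489] [-0.272  0.423 -0.039  0.863]
toolx tilt,az (np.float64(44.8), np.float64(-25.0)) forearm (np.float64(3.2), np.float64(-36.3)) y [-0.163  0.849 -0.502] z [0.752 0.436 0.494]
rows 7 turn [-0.083, 0.013, 0.111] shift [0.18, 0.495, 0.183]
pred q [-0.33  0.55  0.27  2.43  2.96  0.67 -0.14] max step 0.09511016304006215 err 1.5755015735623863e-06 1.3970811898240724e-05
rows 7 turn [-0.103, -0.01, 0.097] shift [0.071, 0.464, 0.036]
pred q [-0.72  0.67  0.53  2.45  3.05  0.86  0.5 ] max step 0.09376564305479049 err 1.1038295991250558e-06 1.5049724335567608e-05
```

View pics/side3.png

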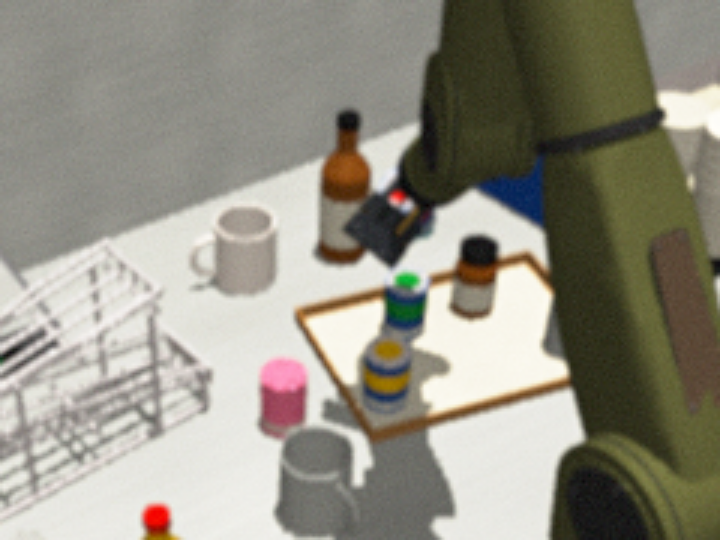

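Tin held; the model predicts joints precisely. Continue.

Request:
play_rows([
  [[-0.083,0.013,0.111],[0.18,0.495,0.183],255],
  [[-0.083,0.013,0.111],[0.18,0.495,0.183],255],
  [[-0.083,0.013,0.111],[0.18,0.495,0.183],255],
  [[-0.083,0.013,0.111],[0.18,0.495,0.183],255],
  [[-0.083,0.013,0.111],[0.18,0.495,0.183],255],
])

```text
clock: 6.45
tool_pos: [0.565, -0.0701, 0.2848]
eef_rot: [-0.546, 0.344, 0.12, 0.754]
contact_force: [0.6, 0.4, -2.0]
opening: 0.604
```

Request:
play_rows([
  [[-0.083,0.013,0.111],[0.18,0.495,0.183],255],
  [[-0.083,0.013,0.111],[0.18,0.495,0.183],255],
  [[-0.103,-0.01,0.097],[0.071,0.464,0.036],255],
  [[-0.103,-0.01,0.097],[0.071,0.464,0.036],255],
  [[-0.103,-0.01,0.097],[0.071,0.464,0.036],255],
])

```text
clock: 6.95
tool_pos: [0.588, 0.0249, 0.3037]
eef_rot: [0.776, -0.218, -0.22, -0.549]
contact_force: [0.4, 0.3, -2.4]
opening: 0.604
```

Request:
play_rows([
  [[-0.103,-0.01,0.097],[0.071,0.464,0.036],255],
  [[-0.103,-0.01,0.097],[0.071,0.464,0.036],255],
  [[-0.103,-0.01,0.097],[0.071,0.464,0.036],255],
  [[-0.103,-0.01,0.097],[0.071,0.464,0.036],255],
])

```text
clock: 7.35
tool_pos: [0.5993, 0.0992, 0.3091]
eef_rot: [0.903, -0.094, -0.258, -0.331]
contact_force: [0.9, 0.6, -1.6]
opening: 0.606
```

```bash
python3 log.py; python3 - <<'E'
from mv import *
a=plan(*rackpose(.09))
E
```

```text
7.35 [-0.717  0.677  0.522  2.453  3.051  0.874  0.501] [0.5993 0.0992 0.3091] [ 0.903 -0.094 -0.258 -0.331]
toolx tilt,az (np.float64(58.2), np.float64(0.0)) forearm (np.float64(18.8), np.float64(-58.6)) y [-0.341 -0.763 -0.549] z [-0.403  0.646 -0.648]
rows 6 turn [-0.102, -0.019, 0.074] shift [0.021, 0.387, -0.051]
pred q [-0.98  0.85  0.74  2.43  3.11  0.99  0.97] max step 0.08016562551486495 err 6.158542871928127e-07 9.421465422841806e-06
```

Request:
play_rows([
  [[-0.102,-0.019,0.074],[0.021,0.387,-0.051],255],
  [[-0.102,-0.019,0.074],[0.021,0.387,-0.051],255],
  [[-0.102,-0.019,0.074],[0.021,0.387,-0.051],255],
])

```text
clock: 7.65
tool_pos: [0.6019, 0.1455, 0.303]
eef_rot: [0.954, -0.022, -0.249, -0.162]
contact_force: [-0.7, -0.2, -2.5]
opening: 0.602
```

Request:
play_rows([
  [[-0.102,-0.019,0.074],[0.021,0.387,-0.051],255],
  [[-0.102,-0.019,0.074],[0.021,0.387,-0.051],255],
  [[-0.102,-0.019,0.074],[0.021,0.387,-0.051],255],
  [[0,0,0],[0,0,0],255],
])

```text
clock: 8.05
tool_pos: [0.6044, 0.1937, 0.296]
eef_rot: [0.971, 0.052, -0.233, 0.011]
contact_force: [0.4, 0.2, -1.5]
opening: 0.606
```

```bash
python3 log.py; python3 - <<'E'
from mv import *
import cv2
for n in ("scene","side","wrist"):
    d=r.snapshot(n);im=d["color"][:,:,::-1].copy()
    if n=="side": im=cv2.resize(im[120:270,160:360],None,fx=4,fy=4,interpolation=2)
    if n=="scene": im=cv2.resize(im[150:330,250:450],None,fx=3.3,fy=3.3,interpolation=2)
    cv2.imwrite(f"pics/{n}4.png",im)
a=plan(*rackpose(.004))
E
```

```text
8.05 [-0.98   0.854  0.732  2.434  3.109  0.997  0.968] [0.6044 0.1937 0.296 ] [ 0.971  0.052 -0.233  0.011]
toolx tilt,az (np.float64(63.0), np.float64(6.1)) forearm (np.float64(30.3), np.float64(-64.3)) y [ 0.106 -0.994 -0.002] z [-0.451 -0.046 -0.891]
rows 3 turn [-0.001, 0.001, 0.001] shift [-0.006, 0.015, -0.724]
pred q [-0.92  1.08  0.64  2.46  3.03  1.22  0.9 ] max step 0.0825277795078817 err 2.554844374996401e-06 1.9580818366244124e-05
```

View pics/scene4.png

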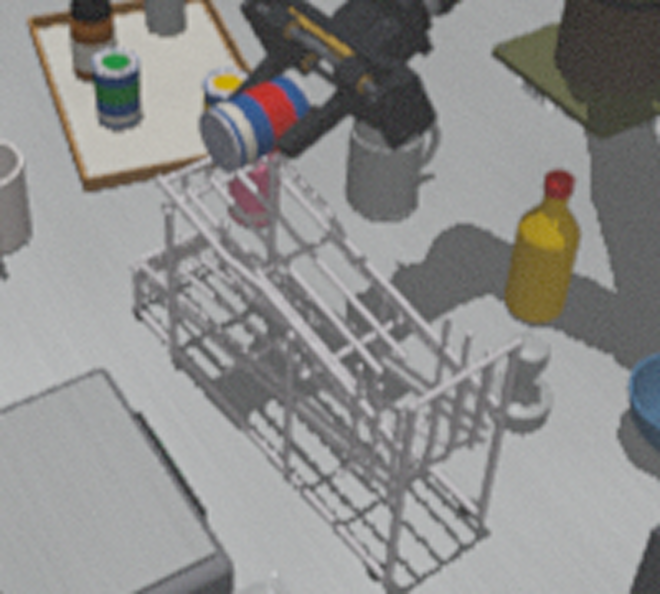

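View pics/side4.png

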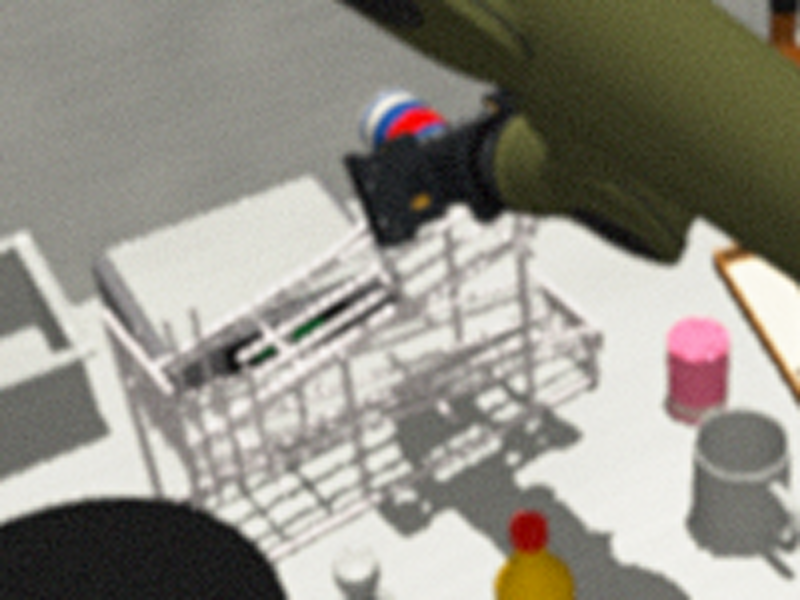

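View pics/wrist4.png

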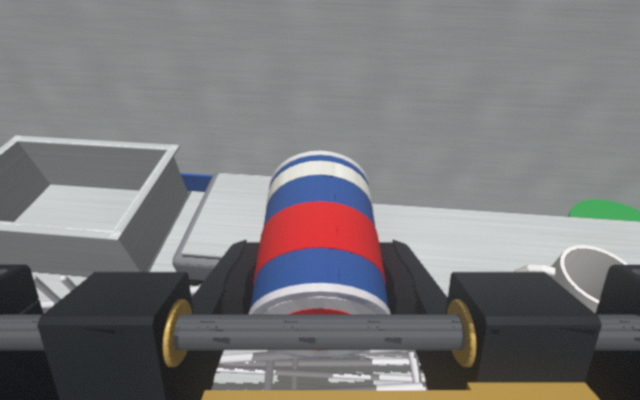

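```bash
cat > rackm.py <<'E'
import numpy as np
def frame(load=(.627,.1945),yaw=95.9):
    a=np.radians(yaw);u=np.array([np.cos(a),np.sin(a),0]);v=np.array([-u[1],u[0],0])
    o=np.array([load[0],load[1],0])+.085*u
    return o,u,v
def toW(x,y,z,**k):
    o,u,v=frame(**k);return o+x*u+y*v+np.array([0,0,z])
E
python3 - <<'E'
from h import *;from rackm import *
import pickle;S,D=pickle.load(open("sd0.pkl","rb"))
for n,d,box in (("scene",S,(280,180,420,330)),("side",D,(180,150,320,260))):
    k=5;x0,y0,x1,y1=box
    im=cv2.resize(d["color"][y0:y1,x0:x1,::-1],None,fx=k,fy=k,interpolation=2).copy()
    def pl(pts,c):
        q=((proj(d,np.array([toW(*p) for p in pts]))-[x0,y0]+.0)*k).astype(int);cv2.polylines(im,[q.reshape(-1,1,2)],False,c,1)
    zr=lambda x:.177-.17*(x+.085)  # rail top
    for s in (1,-1):
        pl([(-.155,s*.0525,zr(-.155)+.022),(-.055,s*.0525,zr(-.055)+.022)],(0,0,255))
        pl([(.172,s*.058,.222),(.172,s*.058,.0)],(0,255,0))
    pl([(-.155,-.0525,zr(-.155)+.016),(-.155,.0525,zr(-.155)+.016)],(255,0,0))
    pl([(.172,-.058,.222),(.172,.058,.222)],(0,255,0)); pl([(.172,-.058,0),(.172,.058,0)],(0,255,0))
    cv2.imwrite(f"pics/ov_{n}.png",im[:600])
E
```

```text
(no output)
```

View pics/ov_scene.png

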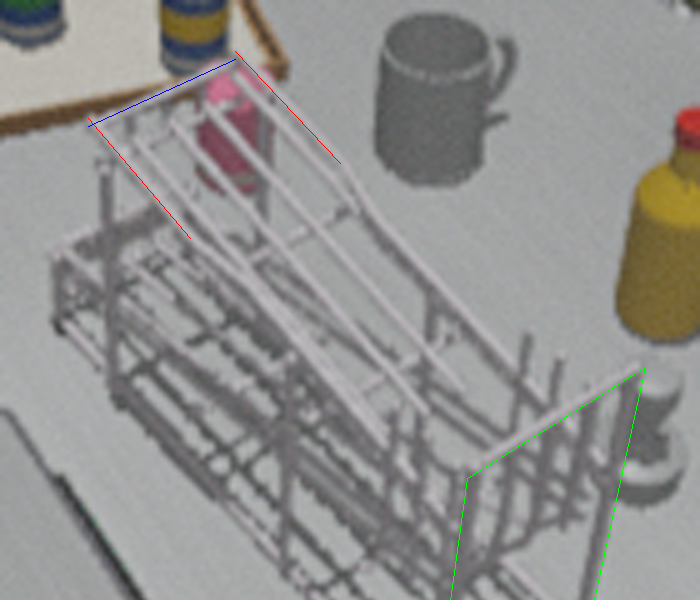

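View pics/ov_side.png

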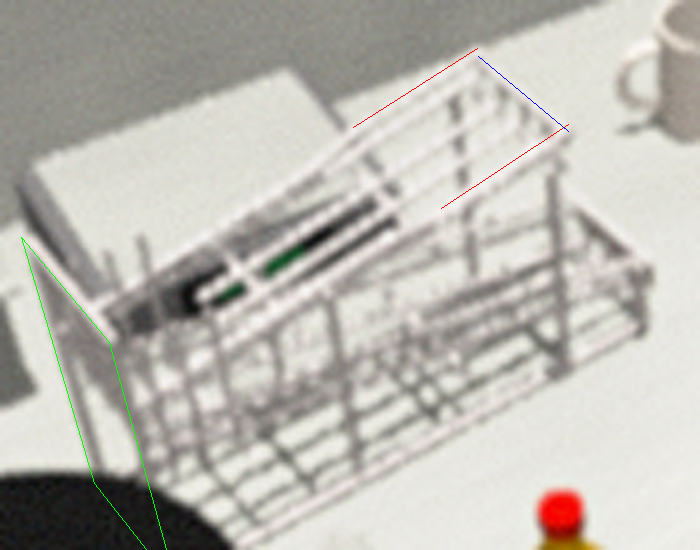

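Request:
play_rows([
  [[0,0,0],[0,0.01,-0.6],255],
  [[0,0,0],[0,0.01,-0.6],255],
  [[0,0,0],[0,0,-0.5],255],
  [[0,0,0],[0,0,-0.3],255],
  [[0,0,0],[0,0,0],255],
])

```text
clock: 8.7
tool_pos: [0.6051, 0.1912, 0.2161]
eef_rot: [0.971, 0.049, -0.233, 0.01]
contact_force: [-0.3, -0.2, -1.6]
opening: 0.606
```

```bash
python3 log.py; python3 - <<'E'
from mv import *
import cv2
for n in ("scene","side"):
    d=r.snapshot(n);im=d["color"][:,:,::-1].copy()
    if n=="side": im=cv2.resize(im[120:270,160:360],None,fx=4,fy=4,interpolation=2)
    if n=="scene": im=cv2.resize(im[160:260,260:390],None,fx=6,fy=6,interpolation=2)
    cv2.imwrite(f"pics/{n}5.png",im)
a=plan(*rackpose(.0))
E
```

```text
8.7 [-0.924  1.065  0.648  2.46   3.03   1.209  0.901] [0.6051 0.1912 0.2161] [ 0.971  0.049 -0.233  0.01 ]
toolx tilt,az (np.float64(63.0), np.float64(5.8)) forearm (np.float64(35.4), np.float64(-86.0)) y [ 0.1   -0.995 -0.003] z [-0.452 -0.043 -0.891]
rows 1 turn [-0.003, 0.004, 0.003] shift [-0.031, 0.022, -0.291]
pred q [-0.92  1.09  0.64  2.46  3.02  1.23  0.9 ] max step 0.02771699978577158 err 7.3351541700218e-07 5.532247953056706e-06
```

View pics/scene5.png

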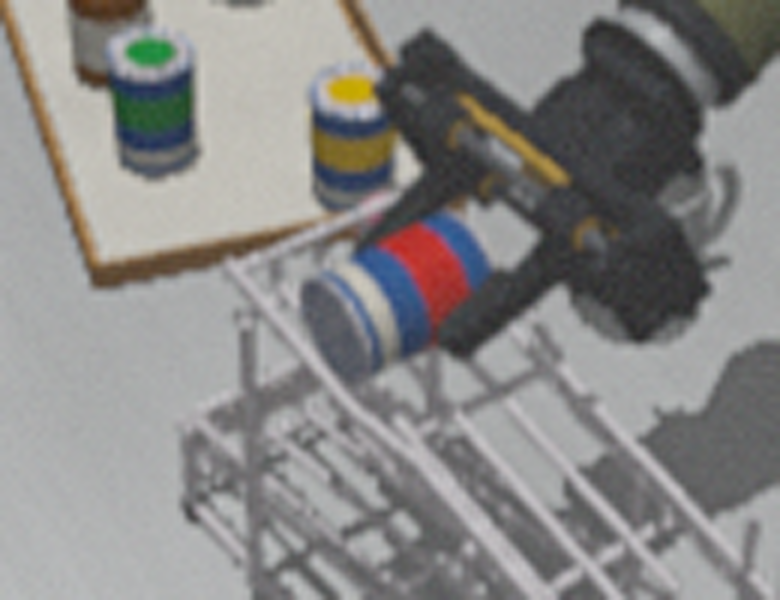

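View pics/side5.png

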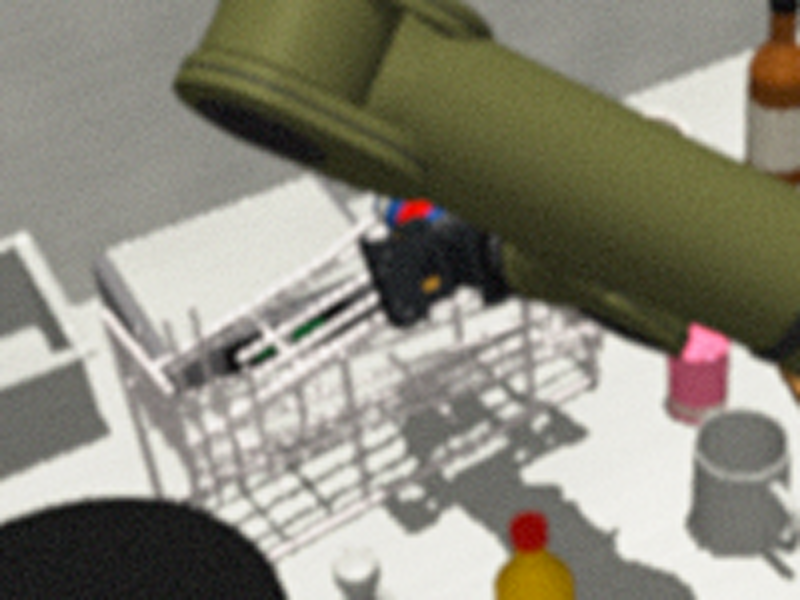

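Request:
play_rows([
  [[0,0,0],[0,0,-0.15],255],
  [[0,0,0],[0,0,-0.1],255],
  [[0,0,0],[0,0,0],255],
])

```text
clock: 9.1
tool_pos: [0.6053, 0.1925, 0.2077]
eef_rot: [0.972, 0.05, -0.231, 0.011]
contact_force: [0.3, -0.1, -1.7]
opening: 0.602
```

```bash
python3 log.py
```

```text
9.1 [-0.922  1.089  0.64   2.46   3.019  1.232  0.894] [0.6053 0.1925 0.2077] [ 0.972  0.05  -0.231  0.011]
toolx tilt,az (np.float64(63.2), np.float64(5.9)) forearm (np.float64(36.2), np.float64(-87.5)) y [ 0.102 -0.995 -0.002] z [-0.448 -0.044 -0.893]
```

Request:
play_rows([
  [[0,0,0],[0,0,-0.07],255],
  [[0,0,0],[0,0,0],255],
])

```text
clock: 9.3
tool_pos: [0.6063, 0.1926, 0.2066]
eef_rot: [0.972, 0.05, -0.229, 0.011]
contact_force: [-0.3, 0.2, 3.7]
opening: 0.605
```

Request:
play_rows([
  [[0,0,0],[0,0,-0.06],255],
  [[0,0,0],[0,0,0],255],
])

```text
clock: 9.5
tool_pos: [0.6072, 0.1927, 0.2063]
eef_rot: [0.973, 0.05, -0.227, 0.01]
contact_force: [-1.8, 1.4, 10.4]
opening: 0.603
```

Request:
play_rows([
  [[0,0,0],[0,0,0.03],0],
  [[0,0,0],[0,0.15,0.1],0],
  [[0,0,0],[-0.75,0.1,0.8],0],
  [[0,0,0],[-0.75,0,0.8],0],
  [[0,0,0],[-0.3,0,0.9],0],
])

```text
clock: 10.0
tool_pos: [0.5506, 0.207, 0.2807]
eef_rot: [0.97, 0.053, -0.238, 0.006]
contact_force: [0.7, 0.1, 1.2]
opening: 0.996
```

```bash
python3 log.py; python3 - <<'E'
from mv import *
import cv2
for n in ("scene","side"):
    d=r.snapshot(n);im=d["color"][:,:,::-1].copy()
    if n=="side": im=cv2.resize(im[120:270,160:360],None,fx=4,fy=4,interpolation=2)
    if n=="scene": im=cv2.resize(im[170:330,270:430],None,fx=3.7,fy=3.7,interpolation=2)
    cv2.imwrite(f"pics/{n}6.png",im)
E
```

```text
10.0 [-0.935  0.811  0.441  2.553  2.841  1.124  1.156] [0.5506 0.207  0.2807] [ 0.97   0.053 -0.238  0.006]
toolx tilt,az (np.float64(62.4), np.float64(6.4)) forearm (np.float64(20.5), np.float64(-83.8)) y [ 0.105 -0.994 -0.014] z [-0.462 -0.036 -0.886]
```

View pics/scene6.png

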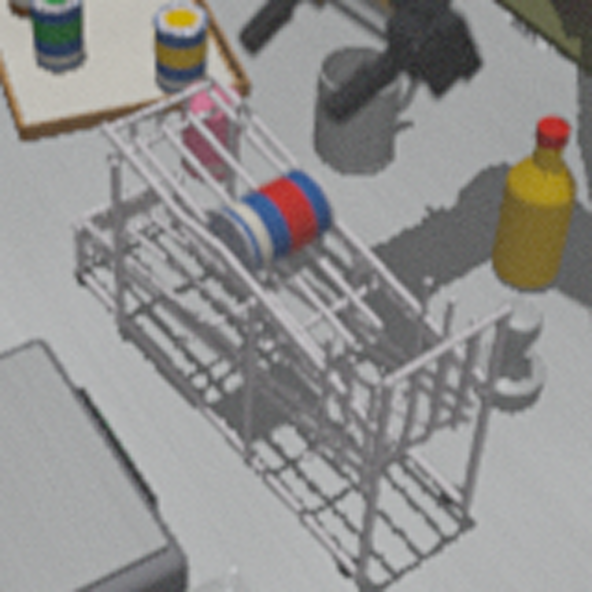

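```bash
python3 - <<'E'
from mv import *
a=None
for pos,o in [((.585,.14,.31),(58,0,-150)),((.58,0,.29),(48,-10,-90)),((.53,-.08,.24),(38,-20,-30))]:
    a=plan(np.array(pos),orr(*o),a)
g=np.array([.477,-.1155,.058]);M=orr(25,-25,0)
a=plan(g-.106*M[:,0],M,a);a=plan(g-.006*M[:,0],M,a)
E
```

```text
rows 4 turn [0.109, 0.028, -0.088] shift [0.206, -0.391, 0.139]
pred q [-0.74  0.64  0.35  2.44  2.79  0.85  0.85] max step 0.07657098008314955 err 1.2482100709419193e-06 1.3730373082441265e-05
rows 9 turn [0.095, 0.01, -0.088] shift [-0.014, -0.389, -0.056]
pred q [-0.27  0.54  0.06  2.4   2.69  0.65  0.08] max step 0.08845711687431956 err 1.1190552747642018e-06 1.5004719454938634e-05
rows 9 turn [0.082, -0.004, -0.104] shift [-0.139, -0.222, -0.139]
pred q [ 0.06  0.58 -0.22  2.42  2.43  0.6  -0.74] max step 0.09129724414655274 err 1.2510609376884892e-06 1.4132329638076895e-05
rows 5 turn [0.068, 0.02, -0.107] shift [-0.468, -0.083, -0.43]
pred q [ 0.24  0.74 -0.43  2.56  2.35  0.7  -1.27] max step 0.10955836169414268 err 3.069843564164961e-06 2.394571561813605e-05
rows 3 turn [0.0, 0.0, 0.0] shift [0.319, -0.149, -0.755]
pred q [ 0.29  0.99 -0.42  2.46  2.47  0.84 -1.29] max step 0.08925805491160688 err 2.6311051190134248e-06 1.788853074597878e-05
```

Request:
play_rows([
  [[0.109,0.028,-0.088],[0.206,-0.391,0.139],0],
  [[0.109,0.028,-0.088],[0.206,-0.391,0.139],0],
  [[0.109,0.028,-0.088],[0.206,-0.391,0.139],0],
  [[0.109,0.028,-0.088],[0.206,-0.391,0.139],0],
  [[0.095,0.01,-0.088],[-0.014,-0.389,-0.056],0],
])

```text
clock: 10.6
tool_pos: [0.5876, 0.123, 0.3062]
eef_rot: [0.91, -0.103, -0.263, -0.304]
contact_force: [0.2, -0.3, -1.0]
opening: 0.999
```

Request:
play_rows([
  [[0.095,0.01,-0.088],[-0.014,-0.389,-0.056],0],
  [[0.095,0.01,-0.088],[-0.014,-0.389,-0.056],0],
  [[0.095,0.01,-0.088],[-0.014,-0.389,-0.056],0],
  [[0.095,0.01,-0.088],[-0.014,-0.389,-0.056],0],
])

```text
clock: 11.0
tool_pos: [0.5836, 0.0611, 0.2949]
eef_rot: [0.799, -0.215, -0.24, -0.507]
contact_force: [0.6, -0.0, -0.6]
opening: 0.999
```

Request:
play_rows([
  [[0.095,0.01,-0.088],[-0.014,-0.389,-0.056],0],
  [[0.095,0.01,-0.088],[-0.014,-0.389,-0.056],0],
  [[0.095,0.01,-0.088],[-0.014,-0.389,-0.056],0],
  [[0.095,0.01,-0.088],[-0.014,-0.389,-0.056],0],
])

```text
clock: 11.4
tool_pos: [0.5813, -0.0011, 0.2859]
eef_rot: [-0.635, 0.312, 0.2, 0.678]
contact_force: [1.2, 0.5, -0.0]
opening: 1.0
```

```bash
python3 log.py; python3 - <<'E'
from mv import *
import cv2
a=None
for pos,o in [((.53,-.08,.24),(38,-20,-30))]:
    a=plan(np.array(pos),orr(*o),a)
g=np.array([.477,-.1155,.058])
M=orr(25,-25,0)
a=plan(g-.006*M[:,0]+np.array([.0,0,.085]),M,a);a=plan(g-.006*M[:,0],M,a)
d=r.snapshot("scene");im=d["color"][:,:,::-1]
cv2.imwrite("pics/scene7.png",cv2.resize(im[170:330,270:430],None,fx=3.7,fy=3.7,interpolation=2))
d=r.snapshot("side");im=d["color"][:,:,::-1]
cv2.imwrite("pics/side7.png",cv2.resize(im[140:260,180:330],None,fx=5,fy=5,interpolation=2))
E
```

```text
11.4 [-0.262  0.551  0.057  2.397  2.699  0.638  0.077] [ 0.5813 -0.0011  0.2859] [-0.635  0.312  0.2    0.678]
toolx tilt,az (np.float64(47.4), np.float64(-9.8)) forearm (np.float64(11.3), np.float64(3.6)) y [-0.667  0.113 -0.736] z [ 0.168  0.986 -0.001]
rows 9 turn [0.082, -0.004, -0.105] shift [-0.142, -0.219, -0.127]
pred q [ 0.06  0.58 -0.22  2.42  2.43  0.6  -0.74] max step 0.09116752906793366 err 1.2224652112314588e-06 1.3788082509849497e-05
rows 5 turn [0.068, 0.02, -0.107] shift [-0.276, -0.172, -0.458]
pred q [ 0.27  0.74 -0.38  2.44  2.34  0.59 -1.16] max step 0.0868147353657368 err 1.6621906484741169e-06 1.5246608521863618e-05
rows 3 turn [0.0, 0.0, 0.0] shift [0.0, 0.0, -0.708]
pred q [ 0.3   0.99 -0.44  2.46  2.46  0.84 -1.28] max step 0.09169361782307106 err 3.640288420844657e-06 2.852365243025755e-05
```

View pics/scene7.png

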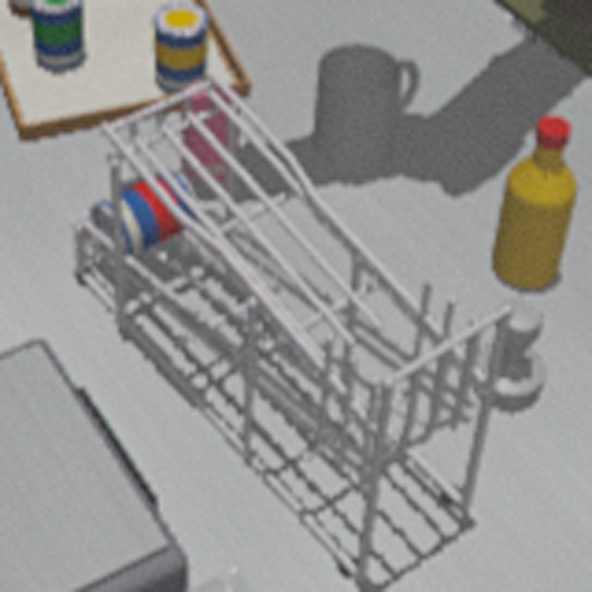

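View pics/side7.png

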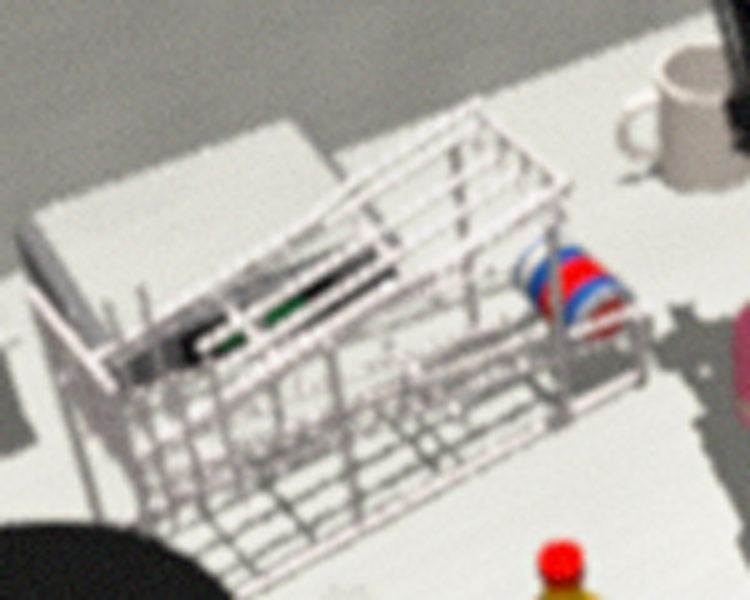

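Request:
play_rows([
  [[0.082,-0.004,-0.105],[-0.142,-0.219,-0.127],0],
  [[0.082,-0.004,-0.105],[-0.142,-0.219,-0.127],0],
  [[0.082,-0.004,-0.105],[-0.142,-0.219,-0.127],0],
  [[0.082,-0.004,-0.105],[-0.142,-0.219,-0.127],0],
  [[0.082,-0.004,-0.105],[-0.142,-0.219,-0.127],0],
])

```text
clock: 12.0
tool_pos: [0.5529, -0.0434, 0.2606]
eef_rot: [-0.388, 0.411, 0.071, 0.822]
contact_force: [-0.7, -0.5, -0.5]
opening: 1.002
```

Request:
play_rows([
  [[0.082,-0.004,-0.105],[-0.142,-0.219,-0.127],0],
  [[0.082,-0.004,-0.105],[-0.142,-0.219,-0.127],0],
  [[0.082,-0.004,-0.105],[-0.142,-0.219,-0.127],0],
  [[0.082,-0.004,-0.105],[-0.142,-0.219,-0.127],0],
])

```text
clock: 12.4
tool_pos: [0.5302, -0.0784, 0.2403]
eef_rot: [-0.156, 0.459, -0.039, 0.874]
contact_force: [-0.4, 0.0, 0.7]
opening: 1.002
```

Request:
play_rows([
  [[0.068,0.02,-0.107],[-0.276,-0.172,-0.45],0],
  [[0.068,0.02,-0.107],[-0.276,-0.172,-0.45],0],
  [[0.068,0.02,-0.107],[-0.276,-0.172,-0.45],0],
  [[0.068,0.02,-0.107],[-0.276,-0.172,-0.45],0],
  [[0.068,0.02,-0.107],[-0.276,-0.172,-0.45],0],
])

```text
clock: 12.9
tool_pos: [0.475, -0.1128, 0.1499]
eef_rot: [0.116, 0.526, -0.182, 0.822]
contact_force: [-0.0, -0.1, 0.6]
opening: 0.998
```

```bash
python3 log.py; python3 - <<'E'
from mv import *
from h import proj
import cv2
g=np.array([.477,-.1155,.058])
M=orr(25,-25,0)
a=plan(g-.006*M[:,0],M)
d=r.snapshot("wrist");im=d["color"][:,:,::-1].copy()
u=proj(d,np.array([.477,-.1155,.081]))[0];print(u);cv2.circle(im,(int(u[0]),int(u[1])),4,(255,0,255),1)
cv2.imwrite("pics/wrist8.png",im)
E
```

```text
12.9 [ 0.265  0.737 -0.37   2.437  2.326  0.578 -1.156] [ 0.475  -0.1128  0.1499] [ 0.116  0.526 -0.182  0.822]
toolx tilt,az (np.float64(24.8), np.float64(-25.1)) forearm (np.float64(14.0), np.float64(90.2)) y [ 0.422  0.906 -0.001] z [ 0.823 -0.383  0.419]
rows 3 turn [-0.0, -0.001, -0.0] shift [-0.003, -0.014, -0.721]
pred q [ 0.3   0.99 -0.43  2.46  2.47  0.84 -1.28] max step 0.09635936158300884 err 3.868192211899973e-06 3.0530962779191184e-05
[318.012 184.605]
```

View pics/wrist8.png

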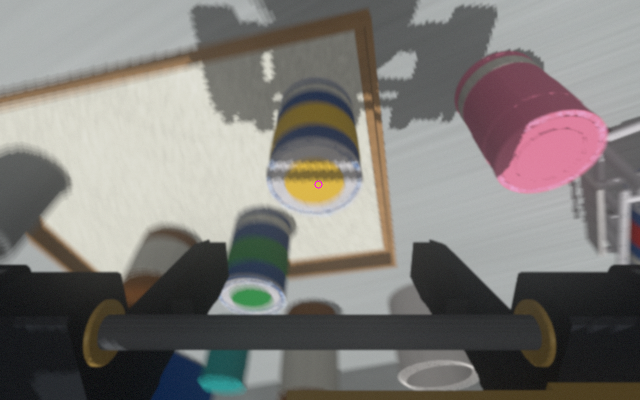

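Request:
play_rows([
  [[0,0,0],[0,0,-0.73],0],
  [[0,0,0],[0,0,-0.73],0],
  [[0,0,0],[0,0,-0.7],0],
  [[0,0,0],[0,0,0],0],
])

```text
clock: 13.35
tool_pos: [0.4743, -0.1125, 0.0613]
eef_rot: [0.114, 0.528, -0.181, 0.822]
contact_force: [-0.3, -0.5, 0.8]
opening: 0.999
```

Request:
play_rows([
  [[0,0,0],[0,0,0],255],
  [[0,0,0],[0,0,0],255],
  [[0,0,0],[0,0,0],255],
  [[0,0,0],[0,0,0],255],
  [[0,0,0],[0,0,0],255],
])

```text
clock: 13.85
tool_pos: [0.4757, -0.1141, 0.0659]
eef_rot: [0.116, 0.524, -0.183, 0.824]
contact_force: [-1.1, -1.8, 6.6]
opening: 0.609
```

```bash
python3 log.py; python3 - <<'E'
from mv import *
a=None
p,M,q=cur()
for pos,o in [(p+np.array([.0,.0,.10]),(30,-25,0)),((.54,-.08,.25),(43,-15,-45)),((.58,0.02,.30),(50,-5,-90)),((.60,.12,.31),(58,3,-140))]:
    a=plan(np.array(pos),orr(*o),a)
a=plan(*rackpose(.09),a);a=plan(*rackpose(.004),a)
E
```

```text
13.85 [ 0.299  0.98  -0.436  2.459  2.456  0.837 -1.269] [ 0.4757 -0.1141  0.0659] [ 0.116  0.524 -0.183  0.824]
toolx tilt,az (np.float64(25.0), np.float64(-25.2)) forearm (np.float64(24.9), np.float64(123.6)) y [ 0.422  0.906 -0.001] z [ 0.821 -0.382  0.423]
rows 3 turn [-0.012, -0.026, -0.0] shift [0.0, 0.0, 0.833]
pred q [ 0.27  0.73 -0.43  2.5   2.37  0.73 -1.23] max step 0.08523212555403592 err 2.3343140281624816e-06 1.582457544398574e-05
rows 7 turn [-0.074, -0.006, 0.115] shift [0.23, 0.122, 0.3]
pred q [ 0.08  0.59 -0.22  2.47  2.62  0.72 -0.56] max step 0.09587399136322516 err 1.3445095875948733e-06 1.2362304422230806e-05
rows 7 turn [-0.084, -0.002, 0.101] shift [0.143, 0.357, 0.179]
pred q [-0.24  0.53  0.    2.42  2.75  0.7   0.09] max step 0.09584539357278964 err 1.3549646654567214e-06 1.3179263521967416e-05
rows 7 turn [-0.102, -0.017, 0.092] shift [0.071, 0.357, 0.036]
pred q [-0.57  0.62  0.24  2.43  2.88  0.87  0.75] max step 0.09418040833188668 err 8.43116401085195e-07 1.3076566446310621e-05
rows 6 turn [-0.1, -0.022, 0.065] shift [0.018, 0.301, -0.055]
pred q [-0.84  0.76  0.45  2.43  2.91  1.    1.24] max step 0.08401147950141175 err 7.021346971253766e-07 1.045717449889423e-05
rows 3 turn [0.0, 0.0, 0.0] shift [0.0, 0.0, -0.717]
pred q [-0.79  0.99  0.38  2.45  2.88  1.24  1.15] max step 0.08617849247281173 err 2.5966997671780804e-06 2.0040389863601622e-05
```

Request:
play_rows([
  [[-0.012,-0.026,0],[0,0,0.833],255],
  [[-0.012,-0.026,0],[0,0,0.833],255],
  [[-0.012,-0.026,0],[0,0,0.833],255],
  [[-0.074,-0.006,0.115],[0.23,0.122,0.3],255],
  [[-0.074,-0.006,0.115],[0.23,0.122,0.3],255],
])

```text
clock: 14.35
tool_pos: [0.4936, -0.1037, 0.1902]
eef_rot: [-0.012, 0.478, -0.123, 0.87]
contact_force: [-0.1, 0.9, -2.0]
opening: 0.607
```

Request:
play_rows([
  [[-0.074,-0.006,0.115],[0.23,0.122,0.3],255],
  [[-0.074,-0.006,0.115],[0.23,0.122,0.3],255],
  [[-0.074,-0.006,0.115],[0.23,0.122,0.3],255],
  [[-0.074,-0.006,0.115],[0.23,0.122,0.3],255],
  [[-0.074,-0.006,0.115],[0.23,0.122,0.3],255],
])

```text
clock: 14.85
tool_pos: [0.5392, -0.0787, 0.249]
eef_rot: [-0.303, 0.412, 0.043, 0.858]
contact_force: [0.1, -0.1, -1.5]
opening: 0.604
```

Request:
play_rows([
  [[-0.084,-0.002,0.101],[0.143,0.357,0.179],255],
  [[-0.084,-0.002,0.101],[0.143,0.357,0.179],255],
  [[-0.084,-0.002,0.101],[0.143,0.357,0.179],255],
  [[-0.084,-0.002,0.101],[0.143,0.357,0.179],255],
  [[-0.084,-0.002,0.101],[0.143,0.357,0.179],255],
])

```text
clock: 15.35
tool_pos: [0.5675, -0.0071, 0.2843]
eef_rot: [-0.566, 0.32, 0.167, 0.741]
contact_force: [1.1, 0.5, -1.2]
opening: 0.603
```

Request:
play_rows([
  [[-0.084,-0.002,0.101],[0.143,0.357,0.179],255],
  [[-0.084,-0.002,0.101],[0.143,0.357,0.179],255],
  [[-0.102,-0.017,0.092],[0.071,0.357,0.036],255],
  [[-0.102,-0.017,0.092],[0.071,0.357,0.036],255],
  [[-0.102,-0.017,0.092],[0.071,0.357,0.036],255],
])

```text
clock: 15.85
tool_pos: [0.5875, 0.0641, 0.3029]
eef_rot: [0.786, -0.192, -0.242, -0.535]
contact_force: [0.2, -0.7, -3.0]
opening: 0.603
```

Request:
play_rows([
  [[-0.102,-0.017,0.092],[0.071,0.357,0.036],255],
  [[-0.102,-0.017,0.092],[0.071,0.357,0.036],255],
  [[-0.102,-0.017,0.092],[0.071,0.357,0.036],255],
  [[-0.102,-0.017,0.092],[0.071,0.357,0.036],255],
])

```text
clock: 16.25
tool_pos: [0.5987, 0.1213, 0.3082]
eef_rot: [0.907, -0.072, -0.265, -0.319]
contact_force: [0.1, -0.5, -1.7]
opening: 0.604
```

```bash
python3 log.py; python3 - <<'E'
from mv import *
a=plan(*rackpose(.08));a=plan(*rackpose(.006),a)
E
```

```text
16.25 [-0.582  0.626  0.237  2.438  2.867  0.886  0.754] [0.5987 0.1213 0.3082] [ 0.907 -0.072 -0.265 -0.319]
toolx tilt,az (np.float64(58.2), np.float64(2.6)) forearm (np.float64(9.5), np.float64(-34.2)) y [-0.3   -0.786 -0.541] z [-0.436  0.617 -0.655]
rows 5 turn [-0.119, -0.025, 0.079] shift [0.028, 0.354, -0.107]
pred q [-0.83  0.79  0.44  2.43  2.91  1.03  1.22] max step 0.09698922971965762 err 7.13712570393077e-07 1.1484943922711712e-05
rows 2 turn [0.0, 0.0, 0.0] shift [0.0, 0.0, -0.925]
pred q [-0.79  0.99  0.38  2.45  2.88  1.23  1.15] max step 0.10764112405947457 err 3.254116259150564e-06 2.5029370752564192e-05
```

Request:
play_rows([
  [[-0.119,-0.025,0.079],[0.028,0.354,-0.107],255],
  [[-0.119,-0.025,0.079],[0.028,0.354,-0.107],255],
  [[-0.119,-0.025,0.079],[0.028,0.354,-0.107],255],
  [[-0.119,-0.025,0.079],[0.028,0.354,-0.107],255],
  [[-0.119,-0.025,0.079],[0.028,0.354,-0.107],255],
])

```text
clock: 16.75
tool_pos: [0.6044, 0.1922, 0.2866]
eef_rot: [0.971, 0.051, -0.233, 0.012]
contact_force: [0.0, 0.5, -2.1]
opening: 0.606
```

Request:
play_rows([
  [[0,0,0],[0,0,-0.7],255],
  [[0,0,0],[0,0,-0.7],255],
  [[0,0,0],[0,0,-0.4],255],
  [[0,0,0],[0,0,0],255],
])

```text
clock: 17.15
tool_pos: [0.6041, 0.1917, 0.2122]
eef_rot: [0.971, 0.05, -0.235, 0.01]
contact_force: [-0.0, -1.0, -1.8]
opening: 0.61
```

```bash
python3 log.py; python3 - <<'E'
from mv import *
import cv2
a=plan(*rackpose(.0))
d=r.snapshot("scene");im=d["color"][:,:,::-1]
cv2.imwrite("pics/scene9.png",cv2.resize(im[160:260,260:390],None,fx=6,fy=6,interpolation=2))
E
```

```text
17.15 [-0.789  0.985  0.378  2.455  2.883  1.231  1.149] [0.6041 0.1917 0.2122] [ 0.971  0.05  -0.235  0.01 ]
toolx tilt,az (np.float64(62.8), np.float64(6.0)) forearm (np.float64(23.3), np.float64(-98.4)) y [ 0.102 -0.995 -0.004] z [-0.456 -0.043 -0.889]
rows 1 turn [-0.003, -0.004, 0.001] shift [0.005, 0.011, -0.137]
pred q [-0.79  1.    0.38  2.45  2.88  1.25  1.15] max step 0.01845086635499915 err 5.18325295252475e-07 4.082415533895981e-06
```

View pics/scene9.png

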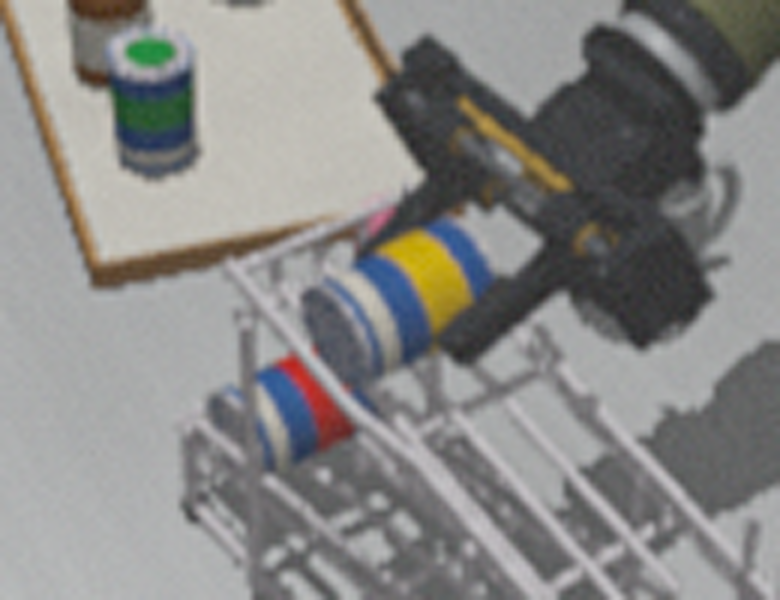

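Same posture as before. Lower to contact, then release.

Request:
play_rows([
  [[0,0,0],[0,0,-0.13],255],
  [[0,0,0],[0,0,-0.07],255],
  [[0,0,0],[0,0,0],255],
])

```text
clock: 17.5
tool_pos: [0.6052, 0.1914, 0.2079]
eef_rot: [0.971, 0.05, -0.232, 0.009]
contact_force: [0.1, -0.2, -1.7]
opening: 0.607
```

Request:
play_rows([
  [[0,0,0],[0,0,-0.06],255],
  [[0,0,0],[0,0,0],255],
])

```text
clock: 17.7
tool_pos: [0.6061, 0.1916, 0.2066]
eef_rot: [0.972, 0.05, -0.23, 0.009]
contact_force: [-0.2, 0.0, 2.1]
opening: 0.602
```

Request:
play_rows([
  [[0,0,0],[0,0,-0.06],255],
  [[0,0,0],[0,0,0],255],
])

```text
clock: 17.9
tool_pos: [0.6071, 0.1918, 0.2061]
eef_rot: [0.972, 0.05, -0.227, 0.008]
contact_force: [-0.8, 1.9, 9.8]
opening: 0.609
```

Request:
play_rows([
  [[0,0,0],[0,0,0.03],0],
  [[0,0,0],[0,0.15,0.1],0],
  [[0,0,0],[-0.75,0.1,0.8],0],
  [[0,0,0],[-0.6,0,0.8],0],
  [[0,0,0],[0,-0.2,0.8],0],
])

```text
clock: 18.4
tool_pos: [0.5494, 0.1989, 0.3032]
eef_rot: [0.97, 0.054, -0.235, 0.009]
contact_force: [-0.2, 0.9, 0.8]
opening: 0.995
```

```bash
python3 log.py; python3 - <<'E'
from mv import *
a=None
for pos,o in [((.59,.12,.31),(57,0,-140)),((.58,-0.03,.29),(48,-12,-85)),((.57,-.14,.25),(38,-25,-30))]:
    a=plan(np.array(pos),orr(*o),a)
g=np.array([.5685,-.2135,.058]);M=orr(25,-35,0)
a=plan(g-.006*M[:,0]+[0,0,.09],M,a);a=plan(g-.006*M[:,0],M,a)
E
```

```text
18.4 [-0.814  0.705  0.241  2.55   2.727  1.115  1.356] [0.5494 0.1989 0.3032] [ 0.97   0.054 -0.235  0.009]
toolx tilt,az (np.float64(62.8), np.float64(6.5)) forearm (np.float64(10.6), np.float64(-86.8)) y [ 0.11  -0.994 -0.008] z [-0.456 -0.043 -0.889]
rows 6 turn [0.099, 0.022, -0.076] shift [0.169, -0.329, 0.028]
pred q [-0.52  0.59  0.08  2.43  2.68  0.87  0.89] max step 0.08048650823491954 err 8.265411583198839e-07 1.0954213578593332e-05
rows 8 turn [0.098, 0.008, -0.098] shift [-0.031, -0.469, -0.063]
pred q [-0.08  0.54 -0.14  2.4   2.57  0.69  0.15] max step 0.09920379999646955 err 1.1087191143876075e-06 1.3789314204752636e-05
rows 8 turn [0.085, -0.007, -0.115] shift [-0.031, -0.344, -0.125]
pred q [ 0.22  0.59 -0.28  2.27  2.25  0.52 -0.49] max step 0.09098283507007246 err 7.817653493912706e-07 8.921868226904903e-06
rows 5 turn [0.07, 0.011, -0.124] shift [-0.018, -0.36, -0.483]
pred q [ 0.34  0.76 -0.22  2.1   1.92  0.34 -0.71] max step 0.08109856712129315 err 2.5934426646608994e-06 2.6651095907181786e-05
rows 3 turn [0.0, 0.0, 0.0] shift [0.0, 0.0, -0.75]
pred q [ 0.43  0.96 -0.39  2.12  2.17  0.56 -0.92] max step 0.10507811072250717 err 6.345616361283524e-06 6.363275229959529e-05
```

Request:
play_rows([
  [[0.099,0.022,-0.076],[0.169,-0.329,0.028],0],
  [[0.099,0.022,-0.076],[0.169,-0.329,0.028],0],
  [[0.099,0.022,-0.076],[0.169,-0.329,0.028],0],
  [[0.099,0.022,-0.076],[0.169,-0.329,0.028],0],
  [[0.099,0.022,-0.076],[0.169,-0.329,0.028],0],
])

```text
clock: 18.9
tool_pos: [0.5856, 0.128, 0.3094]
eef_rot: [0.921, -0.079, -0.264, -0.276]
contact_force: [-0.1, 0.6, -0.3]
opening: 0.996
```

Request:
play_rows([
  [[0.099,0.022,-0.076],[0.169,-0.329,0.028],0],
  [[0.098,0.008,-0.098],[-0.031,-0.469,-0.063],0],
  [[0.098,0.008,-0.098],[-0.031,-0.469,-0.063],0],
  [[0.098,0.008,-0.098],[-0.031,-0.469,-0.063],0],
  [[0.098,0.008,-0.098],[-0.031,-0.469,-0.063],0],
])

```text
clock: 19.4
tool_pos: [0.587, 0.0397, 0.3001]
eef_rot: [0.777, -0.228, -0.227, -0.541]
contact_force: [0.9, 0.1, -0.6]
opening: 0.999
```

Request:
play_rows([
  [[0.098,0.008,-0.098],[-0.031,-0.469,-0.063],0],
  [[0.098,0.008,-0.098],[-0.031,-0.469,-0.063],0],
  [[0.098,0.008,-0.098],[-0.031,-0.469,-0.063],0],
  [[0.098,0.008,-0.098],[-0.031,-0.469,-0.063],0],
])

```text
clock: 19.8
tool_pos: [0.582, -0.0352, 0.2902]
eef_rot: [-0.595, 0.334, 0.17, 0.711]
contact_force: [-1.0, 0.4, -0.8]
opening: 0.998
```

```bash
python3 log.py; python3 - <<'E'
from mv import *
import cv2
a=None
for pos,o in [((.57,-.14,.25),(38,-25,-30))]:
    a=plan(np.array(pos),orr(*o),a)
d=r.snapshot("scene");im=d["color"][:,:,::-1]
cv2.imwrite("pics/scene10.png",cv2.resize(im[130:290,250:430],None,fx=4,fy=3.7,interpolation=2))
d=r.snapshot("side");im=d["color"][:,:,::-1]
cv2.imwrite("pics/side10.png",cv2.resize(im[140:260,180:330],None,fx=5,fy=5,interpolation=2))
E
```

```text
19.8 [-0.071  0.536 -0.13   2.382  2.571  0.655  0.15 ] [ 0.582  -0.0352  0.2902] [-0.595  0.334  0.17   0.711]
toolx tilt,az (np.float64(47.3), np.float64(-12.3)) forearm (np.float64(13.5), np.float64(26.5)) y [-0.64   0.234 -0.732] z [0.273 0.96  0.069]
rows 8 turn [0.084, -0.008, -0.115] shift [-0.038, -0.328, -0.126]
pred q [ 0.22  0.58 -0.28  2.27  2.25  0.51 -0.49] max step 0.09047619534881646 err 8.461536390021119e-07 9.327776631624949e-06
```

View pics/scene10.png

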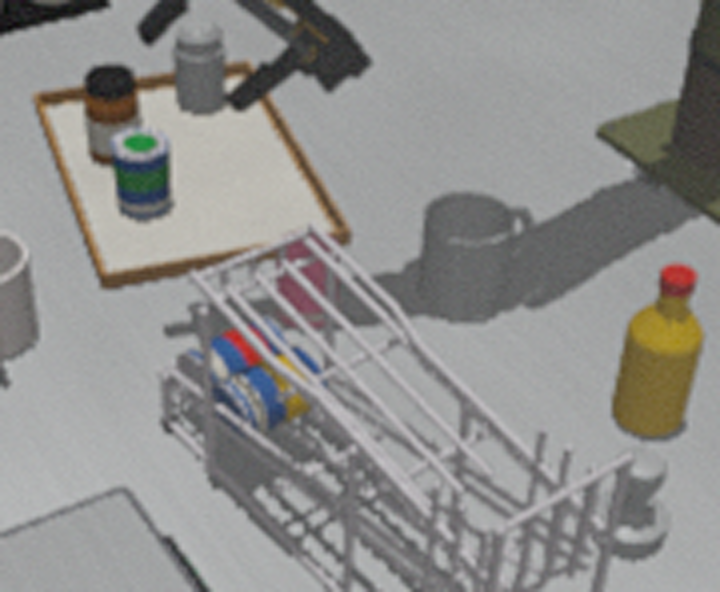

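View pics/side10.png

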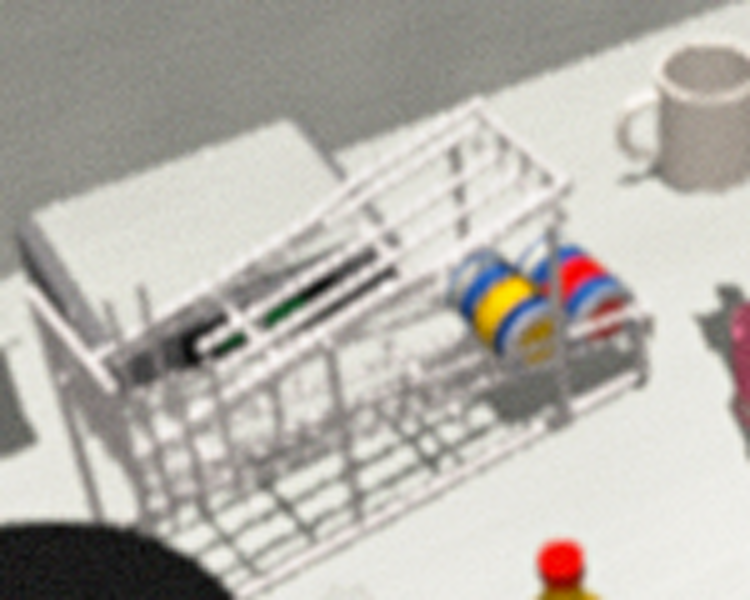

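Request:
play_rows([
  [[0.084,-0.008,-0.115],[-0.038,-0.328,-0.126],0],
  [[0.084,-0.008,-0.115],[-0.038,-0.328,-0.126],0],
  [[0.084,-0.008,-0.115],[-0.038,-0.328,-0.126],0],
  [[0.084,-0.008,-0.115],[-0.038,-0.328,-0.126],0],
])

```text
clock: 20.3
tool_pos: [0.5764, -0.0862, 0.27]
eef_rot: [-0.382, 0.416, 0.048, 0.824]
contact_force: [-0.4, 0.3, 0.4]
opening: 1.005
```

Request:
play_rows([
  [[0.084,-0.008,-0.115],[-0.038,-0.328,-0.126],0],
  [[0.084,-0.008,-0.115],[-0.038,-0.328,-0.126],0],
  [[0.084,-0.008,-0.115],[-0.038,-0.328,-0.126],0],
  [[0.084,-0.008,-0.115],[-0.038,-0.328,-0.126],0],
])

```text
clock: 20.7
tool_pos: [0.5705, -0.1386, 0.2498]
eef_rot: [-0.136, 0.466, -0.077, 0.871]
contact_force: [-0.8, -0.6, -0.1]
opening: 1.0
```

Request:
play_rows([
  [[0.07,0.011,-0.124],[-0.018,-0.36,-0.47],0],
  [[0.07,0.011,-0.124],[-0.018,-0.36,-0.47],0],
  [[0.07,0.011,-0.124],[-0.018,-0.36,-0.47],0],
  [[0.07,0.011,-0.124],[-0.018,-0.36,-0.47],0],
  [[0.07,0.011,-0.124],[-0.018,-0.36,-0.47],0],
])

```text
clock: 21.2
tool_pos: [0.5673, -0.2105, 0.1554]
eef_rot: [0.161, 0.515, -0.254, 0.803]
contact_force: [-0.1, -0.0, -1.0]
opening: 1.0
```

```bash
python3 log.py; python3 - <<'E'
from mv import *
from h import proj
import cv2
g=np.array([.5685,-.2135,.058])
M=orr(25,-35,0)
a=plan(g-.006*M[:,0]+[0,0,.085],M)
a=plan(g-.006*M[:,0],M,a)
d=r.snapshot("wrist");im=d["color"][:,:,::-1].copy()
u=proj(d,np.array([.5685,-.2135,.081]))[0];print(u);cv2.circle(im,(int(u[0]),int(u[1])),4,(255,0,255),1)
cv2.imwrite("pics/wrist11.png",im)
d=r.snapshot("side");im=d["color"][:,:,::-1]
cv2.imwrite("pics/side11.png",cv2.resize(im[140:260,180:330],None,fx=5,fy=5,interpolation=2))
E
```

```text
21.2 [ 0.312  0.751 -0.191  2.096  1.89   0.318 -0.685] [ 0.5673 -0.2105  0.1554] [ 0.161  0.515 -0.254  0.803]
toolx tilt,az (np.float64(24.7), np.float64(-35.4)) forearm (np.float64(18.8), np.float64(12.8)) y [ 0.573  0.82  -0.003] z [ 0.746 -0.519  0.418]
rows 1 turn [-0.0, -0.006, -0.001] shift [-0.021, -0.04, -0.173]
pred q [ 0.34  0.77 -0.23  2.1   1.94  0.35 -0.73] max step 0.05198211837055844 err 3.6978902098683474e-06 3.734164680911806e-05
rows 3 turn [0.0, 0.0, 0.0] shift [0.0, 0.0, -0.708]
pred q [ 0.43  0.96 -0.38  2.12  2.17  0.56 -0.92] max step 0.09467092667969124 err 5.6505918292915365e-06 5.661934682888189e-05
[318.201 178.116]
```

View pics/wrist11.png

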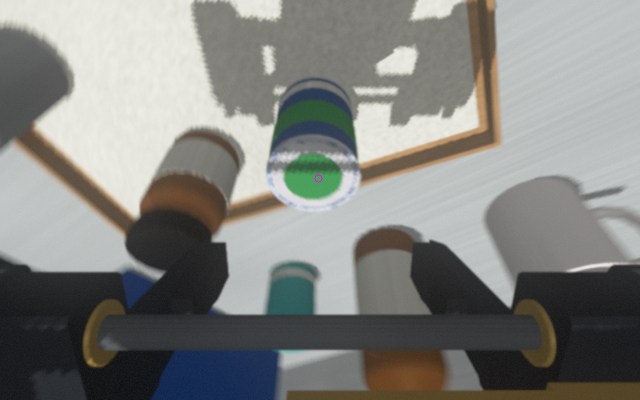

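View pics/side11.png

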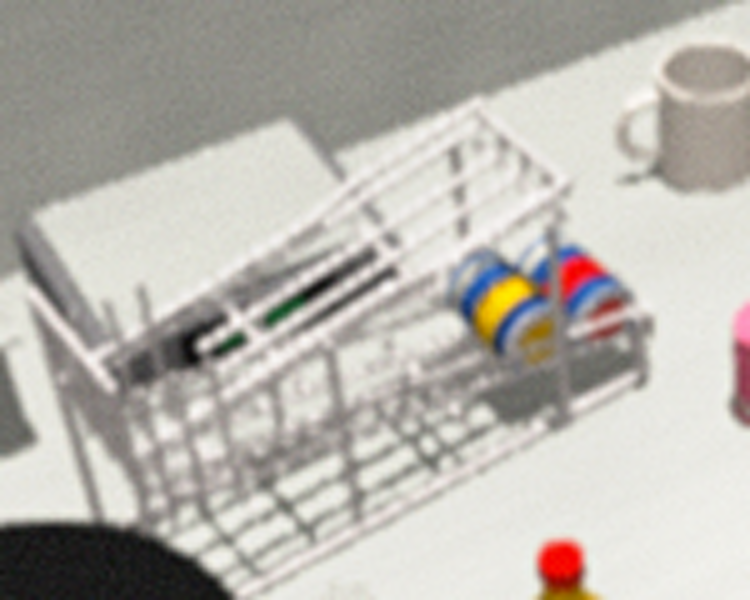

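Request:
play_rows([
  [[0,-0.005,0],[-0.02,-0.04,-0.17],35],
  [[0,0,0],[0,0,-0.7],35],
  [[0,0,0],[0,0,-0.7],35],
  [[0,0,0],[0,0,-0.7],35],
  [[0,0,0],[0,0,0],35],
])

```text
clock: 21.8
tool_pos: [0.5647, -0.2113, 0.0629]
eef_rot: [0.159, 0.515, -0.252, 0.804]
contact_force: [-0.2, -0.1, -0.7]
opening: 0.863
```

Request:
play_rows([
  [[0,0,0],[0,0,0],255],
  [[0,0,0],[0,0,0],255],
  [[0,0,0],[0,0,0],255],
  [[0,0,0],[0,0,0],255],
])

```text
clock: 22.2
tool_pos: [0.5672, -0.2136, 0.0675]
eef_rot: [0.16, 0.511, -0.254, 0.806]
contact_force: [-1.2, 1.4, 7.4]
opening: 0.601
```

```bash
python3 log.py; python3 - <<'E'
from mv import *
a=None
p,M,q=cur()
for pos,o in [(p+np.array([.0,.0,.10]),(30,-35,0)),((.57,-.14,.25),(43,-22,-45)),((.58,-.02,.30),(50,-8,-90)),((.60,.11,.31),(58,2,-140))]:
    a=plan(np.array(pos),orr(*o),a)
a=plan(*rackpose(.08),a);a=plan(*rackpose(.004),a)
E
```

```text
22.2 [ 0.431  0.951 -0.381  2.116  2.173  0.558 -0.917] [ 0.5672 -0.2136  0.0675] [ 0.16   0.511 -0.254  0.806]
toolx tilt,az (np.float64(25.3), np.float64(-35.1)) forearm (np.float64(18.7), np.float64(58.2)) y [ 0.572  0.82  -0.002] z [ 0.742 -0.517  0.427]
rows 3 turn [-0.015, -0.023, -0.001] shift [0.0, 0.0, 0.833]
pred q [ 0.39  0.75 -0.34  2.16  2.07  0.49 -0.85] max step 0.06712712049676595 err 2.2378919272165103e-06 2.039976564337695e-05
rows 7 turn [-0.074, 0.005, 0.122] shift [0.01, 0.263, 0.295]
pred q [ 0.24  0.61 -0.29  2.35  2.48  0.66 -0.41] max step 0.07624030428591433 err 6.969622405609923e-07 8.018525331697063e-06
rows 7 turn [-0.084, 0.005, 0.111] shift [0.036, 0.429, 0.179]
pred q [-0.07  0.53 -0.14  2.42  2.67  0.72  0.2 ] max step 0.09517318193222608 err 1.1232100704551502e-06 1.1689764642874596e-05
rows 7 turn [-0.103, -0.013, 0.097] shift [0.071, 0.464, 0.036]
pred q [-0.45  0.6   0.07  2.43  2.77  0.9   0.88] max step 0.09994879739537676 err 9.687571485011607e-07 1.3909923234984397e-05
rows 6 turn [-0.1, -0.021, 0.068] shift [0.018, 0.342, -0.097]
pred q [-0.73  0.75  0.27  2.43  2.8   1.05  1.37] max step 0.08414220757782709 err 7.172031504234239e-07 1.0683416990566228e-05
rows 2 turn [0.0, 0.0, 0.0] shift [0.0, 0.0, -0.95]
pred q [-0.7   0.96  0.22  2.45  2.8   1.26  1.29] max step 0.11134139697437595 err 3.33200403805827e-06 2.5831771110471758e-05
```

Request:
play_rows([
  [[-0.015,-0.023,0],[0,0,0.833],255],
  [[-0.015,-0.023,0],[0,0,0.833],255],
  [[-0.015,-0.023,0],[0,0,0.833],255],
  [[-0.074,0.005,0.122],[0.01,0.263,0.295],255],
  [[-0.074,0.005,0.122],[0.01,0.263,0.295],255],
])

```text
clock: 22.7
tool_pos: [0.5673, -0.1922, 0.1911]
eef_rot: [0.027, 0.476, -0.191, 0.858]
contact_force: [0.1, 0.4, -3.4]
opening: 0.6
```

Request:
play_rows([
  [[-0.074,0.005,0.122],[0.01,0.263,0.295],255],
  [[-0.074,0.005,0.122],[0.01,0.263,0.295],255],
  [[-0.074,0.005,0.122],[0.01,0.263,0.295],255],
  [[-0.074,0.005,0.122],[0.01,0.263,0.295],255],
  [[-0.074,0.005,0.122],[0.01,0.263,0.295],255],
])

```text
clock: 23.2
tool_pos: [0.5685, -0.1389, 0.2487]
eef_rot: [-0.275, 0.43, -0.009, 0.86]
contact_force: [0.3, 0.2, -1.4]
opening: 0.604
```

Request:
play_rows([
  [[-0.084,0.005,0.111],[0.036,0.429,0.179],255],
  [[-0.084,0.005,0.111],[0.036,0.429,0.179],255],
  [[-0.084,0.005,0.111],[0.036,0.429,0.179],255],
  [[-0.084,0.005,0.111],[0.036,0.429,0.179],255],
  [[-0.084,0.005,0.111],[0.036,0.429,0.179],255],
])

```text
clock: 23.7
tool_pos: [0.5756, -0.053, 0.2842]
eef_rot: [-0.553, 0.338, 0.14, 0.749]
contact_force: [-0.1, -0.2, -2.5]
opening: 0.608
```

Request:
play_rows([
  [[-0.084,0.005,0.111],[0.036,0.429,0.179],255],
  [[-0.084,0.005,0.111],[0.036,0.429,0.179],255],
  [[-0.103,-0.013,0.097],[0.071,0.464,0.036],255],
  [[-0.103,-0.013,0.097],[0.071,0.464,0.036],255],
  [[-0.103,-0.013,0.097],[0.071,0.464,0.036],255],
])

```text
clock: 24.2
tool_pos: [0.5871, 0.0369, 0.3028]
eef_rot: [0.782, -0.206, -0.232, -0.541]
contact_force: [0.6, -0.2, -2.3]
opening: 0.607
```

Request:
play_rows([
  [[-0.103,-0.013,0.097],[0.071,0.464,0.036],255],
  [[-0.103,-0.013,0.097],[0.071,0.464,0.036],255],
  [[-0.103,-0.013,0.097],[0.071,0.464,0.036],255],
  [[-0.103,-0.013,0.097],[0.071,0.464,0.036],255],
])

```text
clock: 24.6
tool_pos: [0.5983, 0.1112, 0.3082]
eef_rot: [0.906, -0.081, -0.265, -0.321]
contact_force: [0.5, 0.9, -2.9]
opening: 0.607
```

```bash
python3 log.py; python3 - <<'E'
from mv import *
a=plan(*rackpose(.08,d=.0185));a=plan(*rackpose(.006),a)
E
```

```text
24.6 [-0.472  0.607  0.081  2.436  2.767  0.9    0.873] [0.5983 0.1112 0.3082] [ 0.906 -0.081 -0.265 -0.321]
toolx tilt,az (np.float64(57.9), np.float64(1.6)) forearm (np.float64(6.3), np.float64(-1.5)) y [-0.317 -0.78  -0.539] z [-0.428  0.625 -0.653]
rows 6 turn [-0.099, -0.021, 0.069] shift [0.021, 0.337, -0.089]
pred q [-0.74  0.76  0.28  2.43  2.81  1.05  1.36] max step 0.08284388106408114 err 6.636767085711596e-07 1.0190246378038538e-05
rows 2 turn [0.0, 0.0, 0.0] shift [0.012, 0.001, -0.925]
pred q [-0.71  0.95  0.23  2.45  2.81  1.26  1.28] max step 0.107409946417369 err 3.2268306910046826e-06 2.4996986140621675e-05
```

Request:
play_rows([
  [[-0.099,-0.021,0.069],[0.021,0.337,-0.089],255],
  [[-0.099,-0.021,0.069],[0.021,0.337,-0.089],255],
  [[-0.099,-0.021,0.069],[0.021,0.337,-0.089],255],
  [[-0.099,-0.021,0.069],[0.021,0.337,-0.089],255],
  [[-0.099,-0.021,0.069],[0.021,0.337,-0.089],255],
])

```text
clock: 25.1
tool_pos: [0.6026, 0.1785, 0.2902]
eef_rot: [0.969, 0.029, -0.24, -0.046]
contact_force: [0.7, -0.6, -2.9]
opening: 0.603
```

Request:
play_rows([
  [[-0.099,-0.021,0.069],[0.021,0.337,-0.089],255],
  [[0,0,0],[0,0,-0.7],255],
  [[0,0,0],[0,0,-0.7],255],
  [[0,0,0],[0,0,-0.4],255],
  [[0,0,0],[0,0,0],255],
])

```text
clock: 25.6
tool_pos: [0.6032, 0.1915, 0.2122]
eef_rot: [0.971, 0.05, -0.234, 0.009]
contact_force: [0.0, 0.3, -1.7]
opening: 0.603
```

```bash
python3 log.py; python3 - <<'E'
from mv import *
import cv2
a=plan(*rackpose(.0,d=.0185))
d=r.snapshot("scene");im=d["color"][:,:,::-1]
cv2.imwrite("pics/scene12.png",cv2.resize(im[160:260,260:390],None,fx=6,fy=6,interpolation=2))
E
```

```text
25.6 [-0.703  0.953  0.223  2.454  2.807  1.261  1.278] [0.6032 0.1915 0.2122] [ 0.971  0.05  -0.234  0.009]
toolx tilt,az (np.float64(62.9), np.float64(6.0)) forearm (np.float64(17.8), np.float64(-112.4)) y [ 0.102 -0.995 -0.006] z [-0.454 -0.042 -0.89 ]
rows 1 turn [-0.005, -0.003, 0.001] shift [0.002, 0.013, -0.137]
pred q [-0.71  0.97  0.22  2.45  2.8   1.28  1.28] max step 0.016636676258873995 err 4.2489885430041646e-07 3.341747582320931e-06
```

View pics/scene12.png

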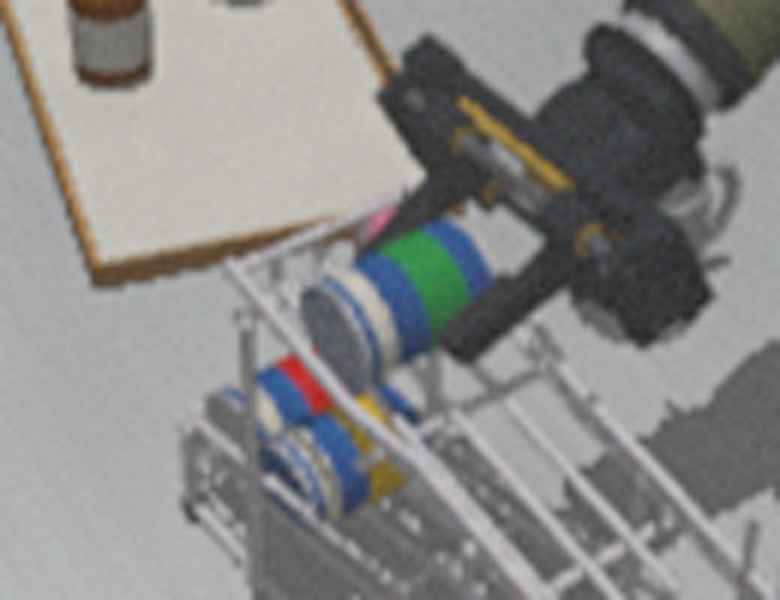

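Request:
play_rows([
  [[0,0,0],[0,0,-0.13],255],
  [[0,0,0],[0,0,-0.1],255],
  [[0,0,0],[0,0,0],255],
])

```text
clock: 25.95
tool_pos: [0.6046, 0.1912, 0.2066]
eef_rot: [0.972, 0.05, -0.231, 0.008]
contact_force: [-0.1, -0.4, -0.6]
opening: 0.604
```

Request:
play_rows([
  [[0,0,0],[0,0,-0.06],255],
  [[0,0,0],[0,0,0],255],
])

```text
clock: 26.15
tool_pos: [0.6055, 0.1914, 0.2057]
eef_rot: [0.972, 0.05, -0.229, 0.008]
contact_force: [-0.1, 0.5, 4.4]
opening: 0.606
```

Request:
play_rows([
  [[0,0,0],[0,0,-0.03],255],
  [[0,0,0],[0,0,0.03],0],
  [[0,0,0],[0,0.15,0.1],0],
  [[0,0,0],[-0.75,0.1,0.8],0],
  [[0,0,0],[-0.6,0,0.8],0],
])

```text
clock: 26.65
tool_pos: [0.5496, 0.2022, 0.2711]
eef_rot: [0.971, 0.05, -0.233, 0.011]
contact_force: [-20.8, -4.1, 9.4]
opening: 0.943
```

Request:
play_rows([
  [[0,0,0],[0,-0.2,0.8],0],
  [[0,0,0],[0,-0.4,0.3],0],
  [[0,0,0],[0,-0.4,0],0],
  [[0,0,0],[0,-0.4,0],0],
  [[0,0,0],[0,0,0],0],
])

```text
clock: 27.15
tool_pos: [0.5529, 0.1626, 0.3081]
eef_rot: [0.97, 0.051, -0.238, 0.008]
contact_force: [-0.6, -0.7, -0.1]
opening: 0.999
```

Request:
play_rows([
  [[0,0,0],[0,0,0],0],
  [[0,0,0],[0,0,0],0],
  [[0,0,0],[0,0,0],0],
  [[0,0,0],[0,0,0],0],
  [[0,0,0],[0,0,0],0],
])

```text
clock: 27.65
tool_pos: [0.5528, 0.1653, 0.3085]
eef_rot: [0.97, 0.053, -0.237, 0.011]
contact_force: [0.0, -0.2, 0.2]
opening: 1.002
```

Request:
play_rows([
  [[0,0,0],[0,0,0],0],
  [[0,0,0],[0,0,0],0],
  [[0,0,0],[0,0,0],0],
  [[0,0,0],[0,0,0],0],
  [[0,0,0],[0,0,0],0],
])

```text
clock: 28.15
tool_pos: [0.5531, 0.1643, 0.3085]
eef_rot: [0.97, 0.052, -0.237, 0.011]
contact_force: [-0.4, 0.8, 0.1]
opening: 1.001
```

Request:
play_rows([
  [[0,0,0],[0,0,0],0],
  [[0,0,0],[0,0,0],0],
  [[0,0,0],[0,0,0],0],
  [[0,0,0],[0,0,0],0],
  [[0,0,0],[0,0,0],0],
])

```text
clock: 28.65
tool_pos: [0.5531, 0.1644, 0.3085]
eef_rot: [0.97, 0.052, -0.237, 0.011]
contact_force: [0.4, 0.1, 0.2]
opening: 1.005
```

```bash
cat > fin.py <<'E'
from mv import *
import cv2,sys
t=sys.argv[1]
d=r.snapshot("scene");im=d["color"][:,:,::-1]
cv2.imwrite(f"pics/scene{t}.png",cv2.resize(im[110:310,220:440],None,fx=3.3,fy=3,interpolation=2))
d=r.snapshot("side");im=d["color"][:,:,::-1]
cv2.imwrite(f"pics/side{t}.png",cv2.resize(im[140:260,180:330],None,fx=5,fy=5,interpolation=2))
E
python3 fin.py 13; python3 log.py
```

```text
28.75 [-0.336  0.674 -0.415  2.559  2.501  1.276  1.764] [0.5531 0.1644 0.3085] [ 0.97   0.052 -0.237  0.011]
toolx tilt,az (np.float64(62.6), np.float64(6.2)) forearm (np.float64(14.8), np.float64(139.2)) y [ 0.106 -0.994 -0.004] z [-0.458 -0.045 -0.888]
```

View pics/scene13.png

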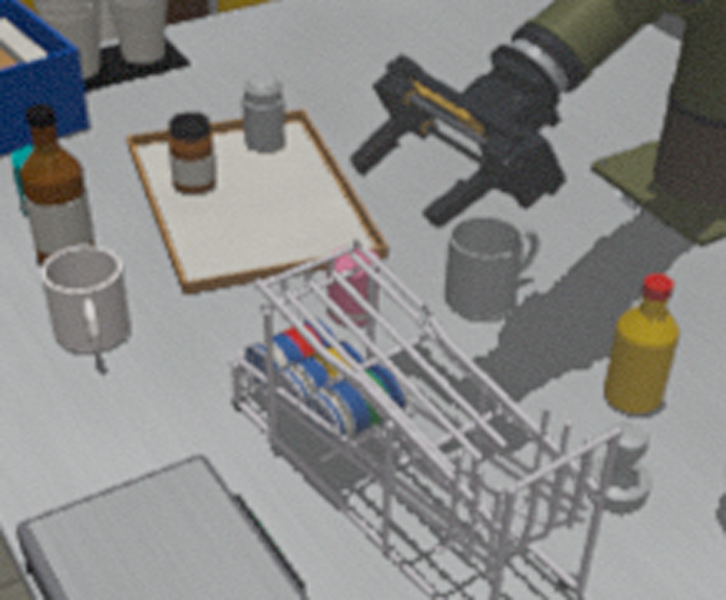

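View pics/side13.png

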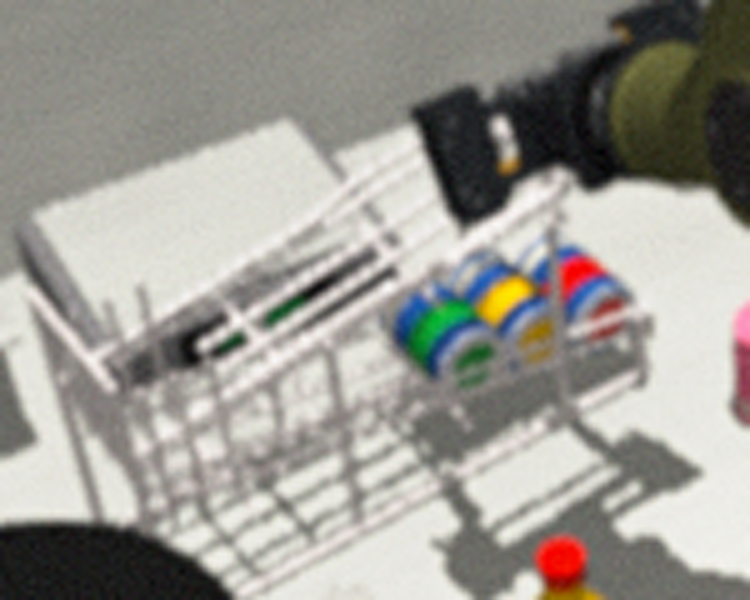

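Request:
play_rows([
  [[0,0,0],[-0.1,-0.2,0.2],0],
  [[0,0,0],[0,0,0],0],
  [[0,0,0],[0,0,0],0],
  [[0,0,0],[0,0,0],0],
  [[0,0,0],[0,0,0],0],
])

```text
clock: 29.25
tool_pos: [0.5509, 0.1587, 0.3145]
eef_rot: [0.97, 0.052, -0.237, 0.012]
contact_force: [-0.3, 0.4, -0.8]
opening: 1.001
```

```bash
python3 - <<'E'
from mv import *
from h import *
from rackm import *
a=cv2.imread("pics/side13.png").astype(int)
d=r.snapshot("side");im=d["color"][:,:,::-1]
b=cv2.resize(im[140:260,180:330],None,fx=5,fy=5,interpolation=2)
print("tin-region diff",np.abs(a-b)[230:400,380:650].mean())
b=b.copy()
hsv=cv2.cvtColor(im.copy(),cv2.COLOR_BGR2HSV)
for i,(n,lo,hi) in enumerate([("red",(0,150,90),(6,255,255)),("yellow",(22,150,90),(33,255,255)),("green",(50,120,50),(80,255,255))]):
    x=-.185+.0533*i;c=toW(x,0,.061-(x+.185)*-.1)
    m=cv2.inRange(hsv,lo,hi)[185:225,250:310];ys,xs=np.nonzero(m);u=proj(d,c+[0,0,.02])[0]
    print(n,"tape px",xs.mean()+250,ys.mean()+185,"expected",u)
    # x in the rack frame from the tape, at the height of tape seen
    P=onz(d,xs.mean()+250,ys.mean()+185,c[2]+.018);o,uu,v=frame();print("  rack x,y",(P-o)@uu,(P-o)@v)
E
```

```text
tin-region diff 2.932556281771968
red tape px 295.0909090909091 195.0 expected [293.927 192.934]
  rack x,y -0.18296527807445406 0.009638749930985999
yellow tape px 281.1320754716981 200.24528301886792 expected [281.369 198.215]
  rack x,y -0.12624750397078663 0.0062218169214618875
green tape px 267.9746835443038 205.67088607594937 expected [268.339 203.693]
  rack x,y -0.07303575680926994 0.005590466746348427
```

Tins are at rest at x ≈ -0.183, -0.126 and -0.073, close to the targets -0.185, -0.131 and -0.078. Handing in.

```bash
python3 -c "
from plant import r
print(r.finish_job())"
```

```text
the job is handed in; nothing more can be done
None
```

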